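# Stack two belt-tensioner kits on their build stands

### The arm

A 6-joint arm with a two-finger parallel gripper is mounted at the origin on the work surface. World frame = base frame: x ahead of the robot, y to its left, z up, the work surface at z = 0. Lengths are in m, angles in rad, forces in N, time in s.
With the tool pointing down it reaches from about 0.325 to 0.775 m from the base axis. Payload 9.3 kg.
Tool frame: the origin (TCP) lies midway between the tips of the shut fingers; the grasp point (between the pads) lies 19 mm behind it; x points along the fingers, y is the direction in which the jaws open and shut, and the axes are right-handed (so a half turn about x gives the same grasp; the last joint's range is limited). The gripper opens to 85 mm and grips with 20 to 120 N. Pads are 22 mm wide; open, the fingers measure 114 mm over their backs; the gripper's body (76 mm by 85 mm) begins 54 mm behind the grasp point. The pads swing forward as they close: fully open they stand 13 mm farther back than shut.
Start: joints at [-0.153, 0.259, 0.021, 1.334, 0, 1.418], TCP at [0.55, -0, 0.231] pointing down, gripper open.
Joint ranges: [-3.04, 3.04], [-0.91, 1.82], [-1.04, 1.36], [-1.92, 1.95], [-1.52, 1.45], [-3.14, 3.14]. Speed limits (rad/s): [2.22, 2.22, 2.79, 3.14, 3.14, 3.14].

### API

Orientations are given as [roll, pitch, yaw] about the fixed x, y, z axes, in that order (R = Rz(yaw) Ry(pitch) Rx(roll)).
In Python, from station import * gives the robot as it stands.
- The arm moves only by the tool send_rows, never from a script. Its argument "steps" is a list of rows, each a list of 3 entries, a list of its own where there are three numbers: the shift along the world's x, y, z in m, then the turn, a rotation vector about the world's x, y, z in degrees, then the gripper's target within -1 to 1 (fully open at 1, half-way at 0, shut at -1). A call has 1 to 20 rows; each row is the pose to reach, as a shift and turn from the pose commanded when the call began; what a row does not reach only later rows make up. A row lasts 1/12 s, in which the tool goes at most 41.7 mm and 7.16 degrees, less where a joint would pass 70% of its speed; a pose out of reach is approached as far as the arm can. A call with a gripper value outside its range is refused whole. The fingers move at their own pace and stop on an object; "newtons" is the grip in N (left out, the last holds). Time passes only in rows, so rows that repeat a pose let the fingers close. It gives the time, the measured TCP pose, the force and the opening at its end, in the units of the state.
- state(): the state, without advancing time (a new reading comes with each control period).
- get_image(name): name is "scene" or "side" or "wrist"; returns the picture (400x640x3 uint8, red, green, blue); there is no depth.
- camera_params(name): a dict with "camera_matrix" (3x3 intrinsics, pixels), "rvec" (rotation vector, rad) and "tvec" (3), from world to camera coordinates, as OpenCV has them; the wrist camera has in their place "mount" (4x4, takes a point from camera to tool coordinates, whose origin is the TCP and whose axes are the tool frame's). Camera axes: x right, y down, z forward; pixel columns grow to the right and rows downward; lengths in m; the calibration is good to about 2 mm. A picture is of the moment at which its call begins: read the wrist's pose just before it. camera_params takes no time and is no camera call.
- sign_off(): hands the job in, once; it reports no verdict.
The state is a dict: "time_s": time; "joint_positions": joint angles; "dq": joint speeds; "effort": joint torques, N m; "eef_pos": TCP position; "tool_rot": TCP orientation; "ft_force": force on the tool from outside, world axes, zero at the start; "torque": the same for the moment, N m; "gripper_width": finger opening in m.
Only numpy, scipy, OpenCV 4.12 (cv2) and the standard library are available. Lean on these libraries where they do the work, as an engineer would, in place of code of your own. Each camera call takes 0.05 s, during which the arm holds its last target.

### The job

Make up the two belt-tensioner stacks by threading the parts over the posts of the build stands. On the blue stand put the black rubber damper first, then the steel bearing, then the red pulley on top; on the yellow stand put the brass collar first and the green pulley on top of it. Each part must sit flat on the one below, and the masking tape, the tape measure and the dark socket must stay where they are.

Things in the scene. Friction and masses are not known exactly. Their poses are not given: they have to be found in the camera images.
- blue_stand_seat (a point): Build stand with a round blue base, 80 mm across and 10 mm thick, fixed to the bench. The point is on the post's axis at the top of the base, where the first part rests, 10 mm above the bench; z is up. Upright steel post on it, 15 mm in diameter, its top (a 9 mm tapered tip) 66 mm above this point, 76 mm above the bench.
- yellow_stand_seat (a point): Build stand with a round yellow base, 80 mm across and 10 mm thick, fixed to the bench. The point is on the post's axis at the top of the base, where the first part rests, 10 mm above the bench; z is up. Upright steel post on it, 15 mm in diameter, its top (a 9 mm tapered tip) 66 mm above this point, 76 mm above the bench.
- damper_c (a point): Black rubber damper: plain ring, 60 mm outside diameter, 22 mm tall, about 0.1 kg. Stands on its flat face, bore upright. The point is its centre, half-way up on the axis of the bore; z is along the bore. Through bore 25 mm in diameter, open at both ends.
- bearing_c (a point): Steel bearing: bright ring with a thin black seal line, 48 mm outside diameter, 20 mm tall, about 0.2 kg. Stands on its flat face, bore upright. The point is its centre, half-way up on the axis of the bore; z is along the bore. Through bore 25 mm in diameter, open at both ends.
- red_pulley_c (a point): Red plastic pulley: 56 mm across its two 7 mm thick flanges, 44 mm in the groove between them, 26 mm tall, about 0.1 kg. Stands on its flat face, bore upright. The point is its centre, half-way up on the axis of the bore; z is along the bore. Through bore 25 mm in diameter, open at both ends.
- green_pulley_c (a point): Green plastic pulley, the same shape as the red one: 56 mm across its two 7 mm thick flanges, 44 mm in the groove between them, 26 mm tall, about 0.1 kg. Stands on its flat face, bore upright. The point is its centre, half-way up on the axis of the bore; z is along the bore. Through bore 25 mm in diameter, open at both ends.
- brass_collar_c (a point): Brass collar: plain ring, 42 mm outside diameter, 24 mm tall, about 0.2 kg. Stands on its flat face, bore upright. The point is its centre, half-way up on the axis of the bore; z is along the bore. Through bore 25 mm in diameter, open at both ends.
- tape_roll_c (a point): Bystander: cream roll of masking tape lying flat, 84 mm outside diameter, 64 mm hole, 22 mm tall. The point is its centre, half-way up; z is along its axis. Not to be moved.
- tape_measure_c (a point): Bystander: tape measure with a silver body and a broad orange band round its middle, 62 mm (its x) by 40 mm (y), 52 mm tall. The point is its centre, half-way up. Not to be moved.
- socket_c (a point): Bystander: dark steel socket standing upright, 32 mm in diameter, 40 mm tall, its opening upward. The point is its centre, half-way up. Not to be moved.

How it is judged:
By the outcome, as a careful person would: the job done as asked, in the order asked, and still so for the second after the job is handed in, with the robot touching nothing.
It also fails if it takes over 128 s, if anything falls off the work surface, if the arm or the gripper's body presses on something with over 40 N, if the wrist force passes 120 N, or if a joint passes its speed limit or range.

## Working session

There is one attempt and no reset: what is moved stays moved. The work goes in short steps, Python scripts to look and compute and a tool call to move; the robot and the scene stay as the last step left them, time stands still between calls to the robot, and variables do not carry over. Pictures are saved under pics/ and viewed, and the job is handed in when it is done.

Besides the shell and the picture viewer there is one more tool, called after "Call:" as name(argument=value, ...) on one line, values as JSON. send_rows: Moves the arm, as the interface text tells. Its arguments: {"type":"object","properties":{"steps":{"type":"array"},"newtons":{"type":"number"}},"required":["steps"]}

```bash
mkdir -p pics; ls; cat > h.py <<'E'
from station import *
import numpy as np, cv2
def save(n,im): cv2.imwrite('pics/'+n+'.png',cv2.cvtColor(im,cv2.COLOR_RGB2BGR))
E
python3 - <<'E'
from h import *
print(state())
for n in ("scene","side","wrist"):
    print(n,camera_params(n)); save(n+'0',get_image(n))
E
```

```text
pics
{'time_s': 0.0, 'joint_positions': array([-1.52623209e-01,  2.59209479e-01,  2.07487756e-02,  1.33369589e+00,
        9.05232799e-06,  1.41818415e+00]), 'dq': array([-2.40957781e-04, -6.24295547e-04,  4.25810576e-05,  4.09174523e-04,
       -5.44655283e-04,  3.26095489e-04]), 'effort': array([-2.65873996e-04, -5.55637658e+01,  3.44536042e+01,  1.31759423e-02,
       -2.94380488e-04,  4.47349430e-05]), 'eef_pos': array([5.49717455e-01, 2.87045113e-05, 2.30651664e-01]), 'tool_rot': array([-1.73006322,  1.56943603,  2.98231472]), 'ft_force': array([ 0.21698135, -0.16960509, -0.27095562]), 'torque': array([-0.01723506,  0.04102631, -0.00070248]), 'gripper_width': 0.08569750543041395}
scene {'camera_matrix': array([[408.48130729,   0.        , 325.16062281],
       [  0.        , 408.48130729, 198.57434357],
       [  0.        ,   0.        ,   1.        ]]), 'rvec': array([ 1.0214094 ,  2.50353105, -0.97963196]), 'tvec': array([ 0.39676264, -0.2406521 ,  1.16823396])}
side {'camera_matrix': array([[451.68099156,   0.        , 320.63166391],
       [  0.        , 451.68099156, 194.08610353],
       [  0.        ,   0.        ,   1.        ]]), 'rvec': array([ 2.28550291, -0.29329096,  0.11448285]), 'tvec': array([-0.5453458 ,  0.12611226,  0.87405883])}
wrist {'camera_matrix': array([[313.03112985,   0.        , 317.58718113],
       [  0.        , 313.03112985, 201.75875388],
       [  0.        ,   0.        ,   1.        ]]), 'mount': array([[ 1.04303872e-03, -2.75217895e-01,  9.61381309e-01,
        -1.42233175e-01],
       [ 9.99999307e-01, -2.38622094e-04, -1.15324799e-03,
        -9.08669913e-04],
       [ 5.46801306e-04,  9.61381846e-01,  2.75217456e-01,
        -7.15193026e-02],
       [ 0.00000000e+00,  0.00000000e+00,  0.00000000e+00,
         1.00000000e+00]])}
```

View pics/scene0.png

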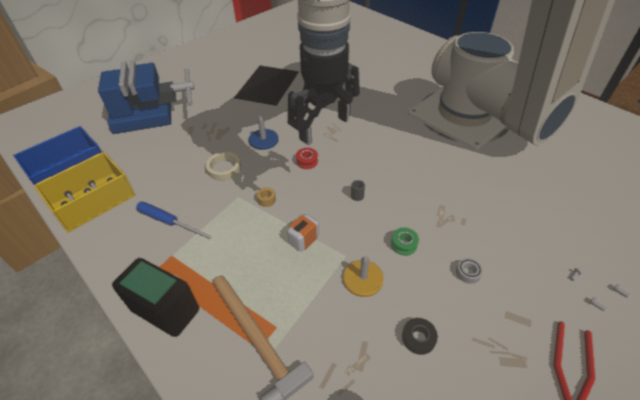

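View pics/side0.png

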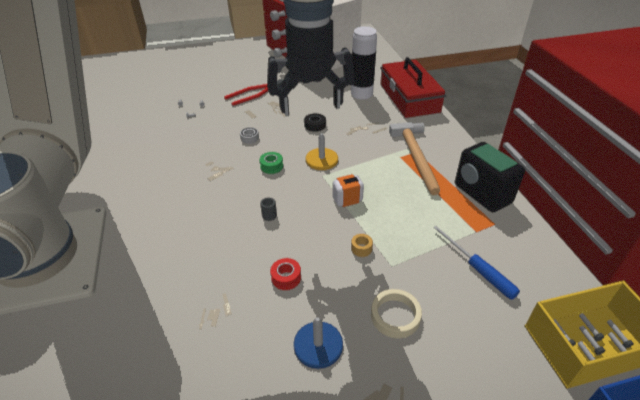

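View pics/wrist0.png

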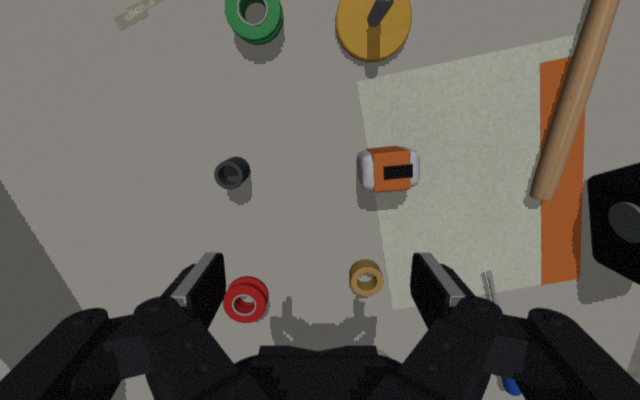

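Everything needed is visible in both fixed views (side: blue stand ~(319,345), yellow ~(322,158), red (286,272), green (271,162), brass (362,244), bearing (250,136), damper (315,122)). Next I'll locate them by colour masks and triangulation.

```bash
cat >> h.py <<'E'
def cam(n,st=None):
    p=camera_params(n);K=p['camera_matrix']
    if n=='wrist':
        T=np.eye(4);T[:3,:3]=Rtool(st);T[:3,3]=st['eef_pos'];T=T@p['mount']
        R=T[:3,:3].T;return K,R,-R@T[:3,3]
    R=cv2.Rodrigues(p['rvec'])[0];return K,R,p['tvec']
def Rtool(st):
    from scipy.spatial.transform import Rotation as Ro
    return Ro.from_euler('xyz',st['tool_rot']).as_matrix()
def ray(c,uv):
    K,R,t=c;d=R.T@np.linalg.solve(K,[uv[0],uv[1],1]);return -R.T@t,d
def onz(c,uv,z):
    o,d=ray(c,uv);return o+d*(z-o[2])/d[2]
def proj(c,X):
    K,R,t=c;x=K@(R@np.asarray(X)+t);return x[:2]/x[2]
def tri(c1,u1,c2,u2):
    o1,d1=ray(c1,u1);o2,d2=ray(c2,u2);d1/=np.linalg.norm(d1);d2/=np.linalg.norm(d2)
    s=np.linalg.lstsq(np.c_[d1,-d2],o2-o1,rcond=None)[0]
    a=o1+s[0]*d1;b=o2+s[1]*d2;return (a+b)/2,np.linalg.norm(a-b)
E
python3 - <<'E'
from h import *
ims={n:cv2.cvtColor(cv2.imread(f'pics/{n}0.png'),cv2.COLOR_BGR2HSV) for n in('scene','side')}
seeds={'red':((307,158),(286,272)),'green':((405,240),(271,162)),'brass':((266,197),(362,244)),'bearing':((469,270),(250,136)),'damper':((420,336),(315,122)),'socket':((358,190),(269,209)),'measure':((303,232),(348,190)),'blue':((263,138),(319,345)),'yellow':((363,278),(322,158)),'tape':((222,166),(397,313))}
rng={'red':[((0,120,50),(8,255,255)),((172,120,50),(180,255,255))],'green':[((55,80,30),(90,255,255))],'brass':[((12,90,50),(28,255,255))],'blue':[((100,100,30),(125,255,255))],'yellow':[((12,120,60),(30,255,255))]}
for k,s in seeds.items():
    out=[]
    for n,p in zip(('scene','side'),s):
        h=ims[n]
        if k in rng:
            m=sum(cv2.inRange(h,a,b) for a,b in rng[k])
            w=np.zeros_like(m);cv2.circle(w,p,35,255,-1);m&=w
            cs=cv2.findContours(m,0,2)[0];c=max(cs,key=cv2.contourArea)
            x,y,ww,hh=cv2.boundingRect(c);M=cv2.moments(cv2.convexHull(c));uv=(M['m10']/M['m00'],M['m01']/M['m00'])
        else: uv=p;ww=hh=0
        out.append(uv);print(k,n,np.round(uv,1),ww,hh)
    X,e=tri(cam('scene'),out[0],cam('side'),out[1]);print('   ',X.round(4),round(e,4),'r',np.hypot(*X[:2]).round(3))
st=state();R=Rtool(st);print(R.round(3))
# crops
for n,(a,b,c,d) in {'scene':(120,360,230,500),'side':(100,370,220,430)}.items():
    im=cv2.imread(f'pics/{n}0.png')[a:b,c:d];f=min(800/im.shape[1],600/im.shape[0]);cv2.imwrite(f'pics/{n}0c.png',cv2.resize(im,None,fx=f,fy=f,interpolation=2))
E
```

```text
red scene [306.6 157.9] 22 21
red side [285.4 273.6] 31 32
    [ 0.4545 -0.168   0.0139] 0.0011 r 0.485
green scene [404.5 240.9] 26 27
green side [271.1 162.4] 23 22
    [0.4842 0.1661 0.0135] 0.0001 r 0.512
brass scene [265.7 196.6] 18 19
brass side [361.5 244.7] 22 23
    [ 0.6106 -0.1364  0.0132] 0.0013 r 0.626
bearing scene [469 270] 0 0
bearing side [250 136] 0 0
    [0.4493 0.2978 0.0091] 0.0043 r 0.539
damper scene [420 336] 0 0
damper side [315 122] 0 0
    [0.6267 0.3129 0.0107] 0.0014 r 0.7
socket scene [358 190] 0 0
socket side [269 209] 0 0
    [0.4516 0.0027 0.0205] 0.0023 r 0.452
measure scene [303 232] 0 0
measure side [348 190] 0 0
    [0.6261 0.0088 0.0275] 0.0003 r 0.626
blue scene [263.2 139. ] 27 19
blue side [317.9 344.6] 49 45
    [ 0.4787 -0.3145  0.0036] 0.0012 r 0.573
yellow scene [362.7 278. ] 40 35
yellow side [321.6 158.6] 32 22
    [0.607  0.1615 0.0036] 0.0006 r 0.628
tape scene [222 166] 0 0
tape side [397 313] 0 0
    [ 0.6216 -0.296   0.0109] 0.0021 r 0.688
[[-0.001  1.    -0.   ]
 [ 0.    -0.    -1.   ]
 [-1.    -0.001 -0.   ]]
```

View pics/scene0c.png

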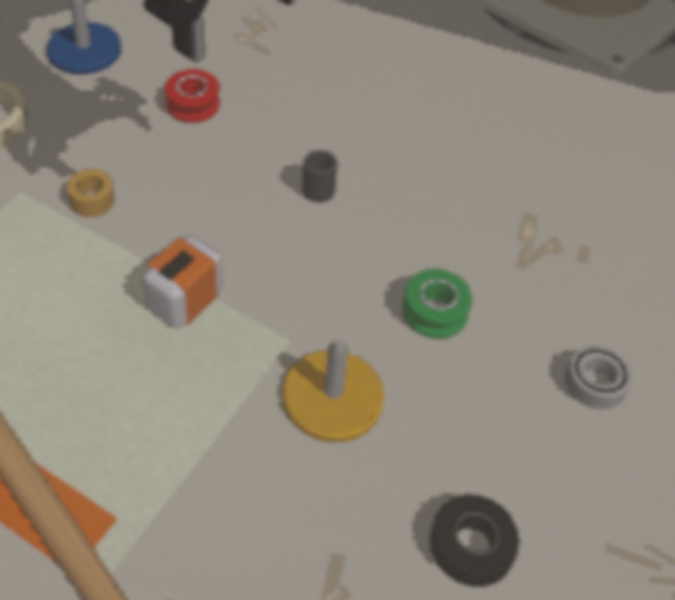

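View pics/side0c.png

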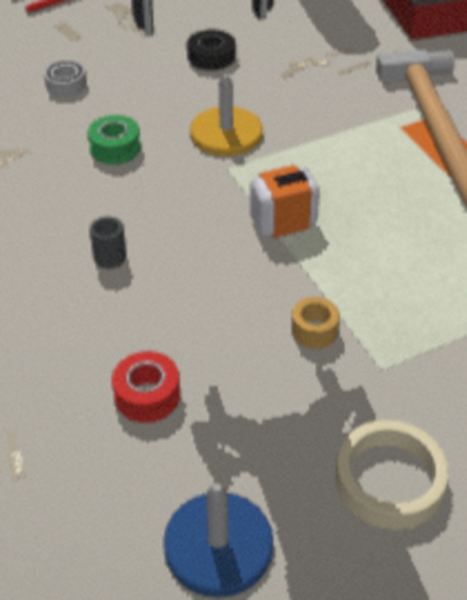

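Triangulated heights match the known sizes within a few mm (10/12/13 mm centres), and all reaches lie in 0.325–0.775. First I'll hover over the damper and refine with the wrist camera.

Call:
send_rows(steps=[[[0.02,0.08,-0.02],[0,0,0],1],[[0.04,0.16,-0.05],[0,0,0],1],[[0.06,0.24,-0.07],[0,0,0],1],[[0.077,0.313,-0.091],[0,0,0],1],[[0.077,0.313,-0.091],[0,0,0],1],[[0.077,0.313,-0.091],[0,0,0],1],[[0.077,0.313,-0.091],[0,0,0],1],[[0.077,0.313,-0.091],[0,0,0],1],[[0.077,0.313,-0.091],[0,0,0],1],[[0.077,0.313,-0.091],[0,0,0],1],[[0.077,0.313,-0.091],[0,0,0],1],[[0.077,0.313,-0.091],[0,0,0],1],[[0.077,0.313,-0.091],[0,0,0],1]], newtons=40)

```text
time_s: 1.23
eef_pos: [0.6272, 0.3117, 0.1412]
tool_rot: [1.793, 1.57, 0.221]
ft_force: [-0.2, -0.5, -0.0]
gripper_width: 0.0853
```

```bash
cat > look.py <<'E'
from h import *
import sys
st=state();im=get_image('wrist');save(sys.argv[1],im)
c=cam('wrist',st);np.save('pics/cam.npy',np.array([*c[1],c[2]]))
print(st['time_s'],st['eef_pos'].round(4),st['ft_force'].round(1),st['gripper_width'].round(4))
for a in sys.argv[2:]:
    X=[float(v) for v in a.split(',')];print(a,proj(c,X).round(1))
E
python3 look.py w1 .627,.313,.022 .607,.1615,.01
```

```text
Traceback (most recent call last):
  File "look.py", line 5, in <module>
    print(st['time_s'],st['eef_pos'].round(4),st['ft_force'].round(1),st['gripper_width'].round(4))
                                                                      ^^^^^^^^^^^^^^^^^^^^^^^^^
AttributeError: 'float' object has no attribute 'round'
```

View pics/w1.png

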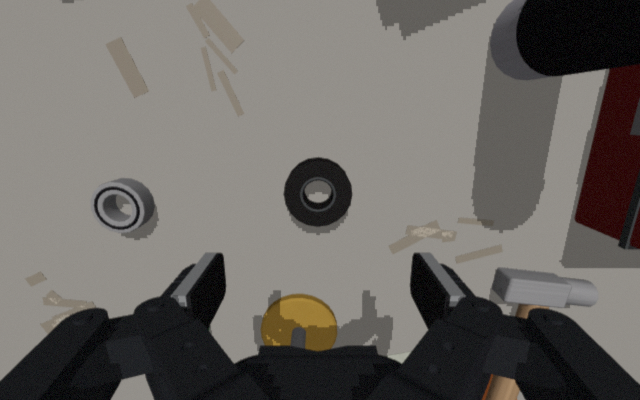

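Wrist view shows the damper at (318,192), bearing at (122,206), and yellow base at (298,323). I'll measure both rings.

```bash
sed -i "s/st\['gripper_width'\].round(4)/round(st['gripper_width'],4)/" look.py
cat > meas.py <<'E'
from h import *
def wc():
    a=np.load('pics/cam.npy');return camera_params('wrist')['camera_matrix'],a[:3],a[3]
def sil(im,lo,hi,p,r,z,c,inv=False):
    h=cv2.cvtColor(im,cv2.COLOR_BGR2HSV);m=cv2.inRange(h,lo,hi)
    w=np.zeros_like(m);cv2.circle(w,p,r,255,-1)
    m=(~m if inv else m)&w
    cs=cv2.findContours(m,0,2)[0];k=cv2.convexHull(max(cs,key=cv2.contourArea))
    M=cv2.moments(k);u=(M['m10']/M['m00'],M['m01']/M['m00']);b=cv2.boundingRect(k)
    X=onz(c,u,z);L=onz(c,(b[0],u[1]),z);R=onz(c,(b[0]+b[2],u[1]),z)
    print('uv',np.round(u,1),'bbox',b,'xyz',X.round(4),'width',round(np.linalg.norm(R-L),4))
    return X
E
python3 - <<'E'
from h import *
st=state();c=cam('wrist',st);np.save('pics/cam.npy',np.array([*c[1],c[2]]))
from meas import *
im=cv2.imread('pics/w1.png');c=wc()
print(np.load('pics/cam.npy').round(3), proj(c,[.627,.313,.011]))
sil(im,(0,0,0),(180,255,75),(318,192),42,.011,c)
g=cv2.cvtColor(im,cv2.COLOR_BGR2HSV);print(im[206,85:165:4].tolist())
sil(im,(0,0,0),(180,255,75),(318,192),42,.011,c)
h=cv2.cvtColor(im,cv2.COLOR_BGR2HSV)
print(h[300,262:336:10].tolist(), h[192,275:360:6].tolist())
cv2.imwrite('pics/w1c.png',cv2.resize(im[150:260,60:360],None,fx=2.6,fy=2.6,interpolation=2))
E
```

```text
[[ 1.    -0.002  0.   ]
 [-0.002 -0.961  0.275]
 [-0.001 -0.275 -0.961]
 [-0.626  0.292  0.378]] [318.47911973 193.52974432]
uv [317.5 192.1] bbox (284, 158, 68, 69) xyz [0.6261 0.3143 0.011 ] width 0.061
[[137, 143, 146], [137, 143, 147], [123, 120, 122], [80, 80, 81], [129, 127, 128], [54, 54, 54], [54, 52, 53], [53, 54, 52], [76, 79, 80], [92, 97, 99], [137, 143, 145], [138, 143, 146], [133, 132, 133], [28, 27, 29], [134, 131, 132], [58, 57, 57], [52, 51, 54], [55, 56, 56], [134, 138, 142], [138, 143, 147]]
uv [317.5 192.1] bbox (284, 158, 68, 69) xyz [0.6261 0.3143 0.011 ] width 0.061
[[18, 17, 148], [15, 16, 96], [20, 174, 133], [20, 161, 168], [21, 160, 167], [21, 165, 153], [19, 52, 132], [20, 16, 147]] [[20, 16, 148], [20, 16, 148], [165, 16, 32], [162, 51, 25], [120, 7, 37], [17, 20, 89], [19, 21, 98], [19, 15, 136], [18, 13, 97], [15, 16, 98], [90, 14, 53], [150, 18, 28], [15, 38, 27], [17, 16, 144], [23, 16, 145]]
```

View pics/w1c.png

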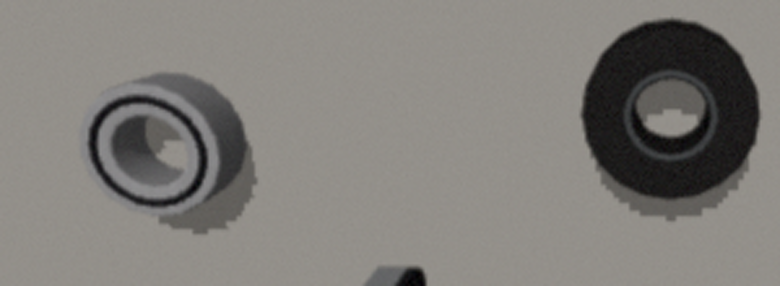

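Call:
send_rows(steps=[[[0,0.001,-0.03],[0,0,0],1],[[0,0.001,-0.06],[0,0,0],1],[[0,0.001,-0.09],[0,0,0],1],[[0,0.001,-0.11],[0,0,0],1],[[0,0.001,-0.125],[0,0,0],1],[[0,0.001,-0.132],[0,0,0],1],[[0,0.001,-0.138],[0,0,0],1],[[0,0.001,-0.138],[0,0,0],1],[[0,0.001,-0.138],[0,0,0],1]])

```text
time_s: 2.03
eef_pos: [0.6275, 0.3139, 0.0033]
tool_rot: [1.906, 1.57, 0.335]
ft_force: [0.0, 0.3, 0.8]
gripper_width: 0.0855
```

```bash
python3 look.py w2 .6262,.3137,.022
```

```text
2.0333 [0.6275 0.3139 0.0033] [0.  0.3 0.8] 0.0855
.6262,.3137,.022 [317.1 280.6]
```

View pics/w2.png

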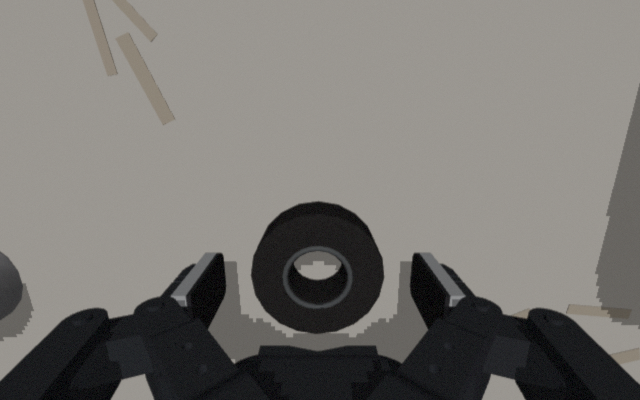

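Damper bore is centred between the pads (318,277), about 1.5 mm further +y. I'll nudge and close.

Call:
send_rows(steps=[[[-0.001,0.001,0],[0,0,0],1],[[-0.001,0.001,0],[0,0,0],-1],[[-0.001,0.001,0],[0,0,0],-1],[[-0.001,0.001,0],[0,0,0],-1],[[-0.001,0.001,0],[0,0,0],-1],[[-0.001,0.001,0],[0,0,0],-1],[[-0.001,0.001,0],[0,0,0],-1],[[-0.001,0.001,0],[0,0,0],-1],[[-0.001,0.001,0],[0,0,0],-1],[[-0.001,0.001,0],[0,0,0],-1]])

```text
time_s: 2.92
eef_pos: [0.6263, 0.3152, 0.0036]
tool_rot: [1.952, 1.569, 0.382]
ft_force: [-3.6, -0.2, 7.6]
gripper_width: 0.0587
```

```bash
python3 look.py w3 .6265,.3153,.022
```

```text
2.9167 [0.6263 0.3152 0.0036] [-3.6 -0.2  7.6] 0.0587
.6265,.3153,.022 [320.6 279.9]
```

View pics/w3.png

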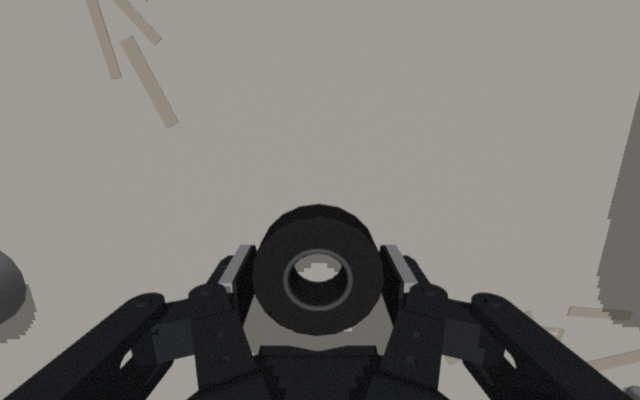

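Call:
send_rows(steps=[[[0,0,0.01],[0,0,0],-1],[[0,0,0.03],[0,0,0],-1],[[0,0,0.06],[0,0,0],-1],[[0,0,0.09],[0,0,0],-1],[[0,0,0.12],[0,0,0],-1],[[-0.002,-0.01,0.14],[0,0,0],-1],[[-0.006,-0.03,0.15],[0,0,0],-1],[[-0.012,-0.06,0.15],[0,0,0],-1],[[-0.019,-0.09,0.15],[0,0,0],-1],[[-0.027,-0.125,0.15],[0,0,0],-1],[[-0.034,-0.16,0.15],[0,0,0],-1],[[-0.041,-0.195,0.15],[0,0,0],-1],[[-0.049,-0.23,0.15],[0,0,0],-1],[[-0.056,-0.265,0.15],[0,0,0],-1],[[-0.064,-0.3,0.15],[0,0,0],-1],[[-0.071,-0.335,0.15],[0,0,0],-1],[[-0.079,-0.37,0.15],[0,0,0],-1],[[-0.086,-0.405,0.15],[0,0,0],-1],[[-0.094,-0.44,0.15],[0,0,0],-1],[[-0.101,-0.475,0.15],[0,0,0],-1]])

```text
time_s: 4.63
eef_pos: [0.5242, -0.1615, 0.153]
tool_rot: [1.14, 1.57, -0.431]
ft_force: [0.9, 0.8, -0.7]
gripper_width: 0.0587
```

Call:
send_rows(steps=[[[-0.008,-0.035,0],[0,0,0],-1],[[-0.015,-0.07,0],[0,0,0],-1],[[-0.023,-0.105,0],[0,0,0],-1],[[-0.03,-0.14,0],[0,0,0],-1],[[-0.037,-0.17,0],[0,0,0],-1],[[-0.042,-0.195,0],[0,0,0],-1],[[-0.046,-0.21,0],[0,0,0],-1],[[-0.046,-0.215,0],[0,0,0],-1],[[-0.046,-0.215,0],[0,0,0],-1],[[-0.046,-0.215,0],[0,0,0],-1],[[-0.046,-0.215,0],[0,0,0],-1]])

```text
time_s: 5.55
eef_pos: [0.4794, -0.3736, 0.1525]
tool_rot: [3.023, 1.57, 1.454]
ft_force: [-0.4, -0.3, -2.0]
gripper_width: 0.0592
```

```bash
python3 look.py w4 .4787,-.3145,.010 .4787,-.3145,.076
```

```text
5.55 [ 0.4794 -0.3736  0.1525] [-0.4 -0.3 -2. ] 0.0592
.4787,-.3145,.010 [318.3 126.8]
.4787,-.3145,.076 [318.4 131.1]
```

View pics/w4.png

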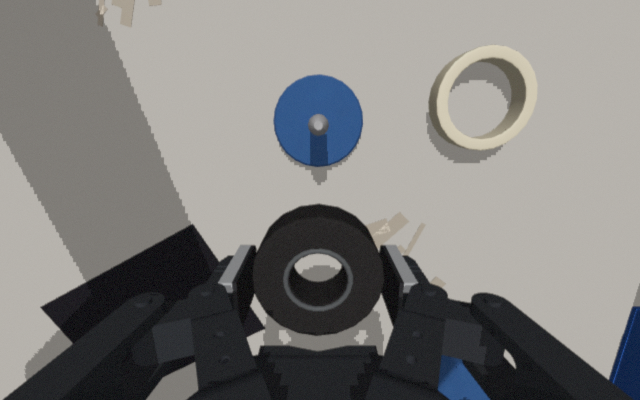

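Post tip at (318,123), base centre near (318,119); the damper bore is at (318,279). I'll compute the stand from this view.

```bash
python3 - <<'E'
from meas import *
im=cv2.imread('pics/w4.png');c=wc()
sil(im,(100,100,30),(125,255,255),(318,119),55,.005,c)
for uv,z in(((318,123),.076),((318,279),.175-.0),((318.5,119),.01)): print(onz(c,uv,z).round(4))
# damper bore top relative to TCP: ring top approx z = eef_z+0.0185
print('bore top',onz(c,(318,279),.1525+.0185).round(4))
# side/scene base recheck
for n,p in(('scene',(263,138)),('side',(319,345))):
    im=cv2.imread(f'pics/{n}0.png');sil(im,(100,100,30),(125,255,255),p,30,.005,cam(n))
E
```

```text
uv [317.9 120.3] bbox (274, 75, 89, 91) xyz [ 0.4783 -0.3091  0.005 ] width 0.0797
[ 0.4785 -0.3092  0.076 ]
[ 0.4785 -0.3708  0.175 ]
[ 0.4789 -0.3079  0.01  ]
bore top [ 0.4785 -0.3731  0.171 ]
uv [263.2 139. ] bbox (250, 130, 27, 19) xyz [ 0.4802 -0.3133  0.005 ] width 0.0725
uv [317.9 344.6] bbox (294, 323, 49, 45) xyz [ 0.478 -0.315  0.005] width 0.0789
```

Call:
send_rows(steps=[[[0,0.015,-0.01],[0,0,0],-1],[[0,0.035,-0.03],[0,0,0],-1],[[0,0.055,-0.045],[0,0,0],-1],[[0,0.063,-0.055],[0,0,0],-1],[[0,0.063,-0.055],[0,0,0],-1],[[0,0.063,-0.055],[0,0,0],-1],[[0,0.063,-0.055],[0,0,0],-1],[[0,0.063,-0.055],[0,0,0],-1]])

```text
time_s: 6.27
eef_pos: [0.4796, -0.3128, 0.0983]
tool_rot: [0.804, 1.569, -0.766]
ft_force: [0.7, -0.4, -0.6]
gripper_width: 0.0589
```

```bash
python3 look.py w5 .4785,-.309,.076; python3 - <<'E'
from h import *
save('side5',get_image('side'))
im=cv2.imread('pics/w5.png')[180:350,220:420];cv2.imwrite('pics/w5c.png',cv2.resize(im,None,fx=3.5,fy=3.5,interpolation=2))
im=cv2.imread('pics/side5.png')[200:400,220:420];cv2.imwrite('pics/side5c.png',cv2.resize(im,None,fx=3,fy=3,interpolation=2))
E
```

```text
6.2667 [ 0.4796 -0.3128  0.0983] [ 0.7 -0.4 -0.6] 0.0589
.4785,-.309,.076 [317.6 236.9]
```

View pics/w5c.png

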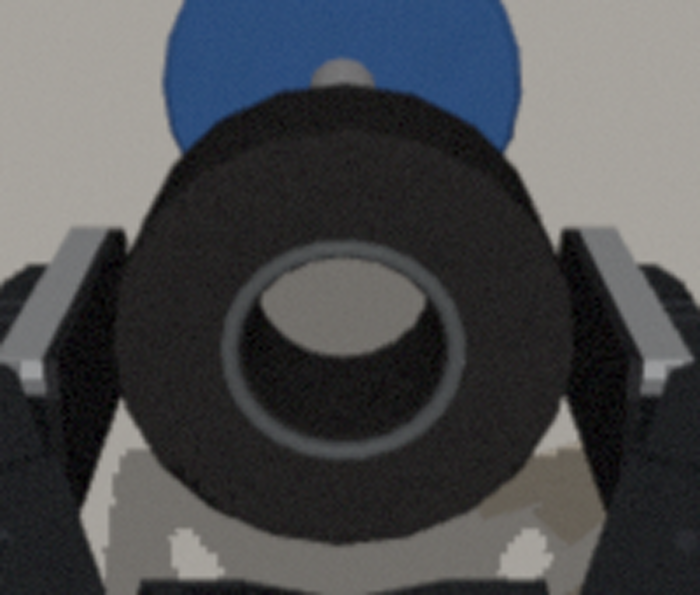

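View pics/side5c.png

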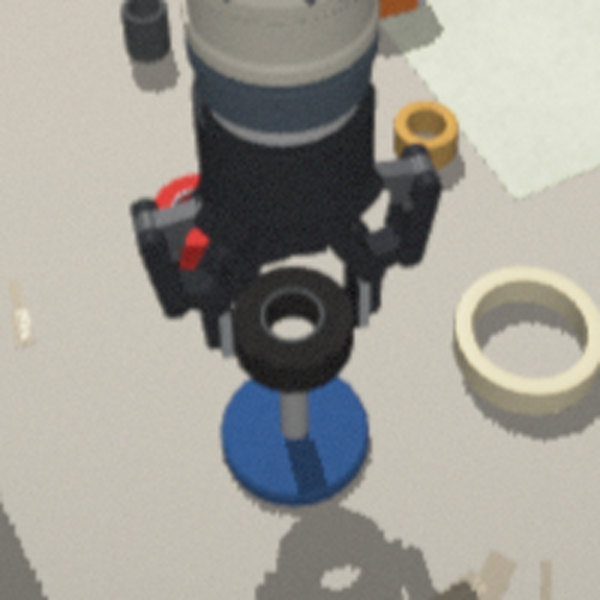

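```bash
python3 - <<'E'
from meas import *
c=wc()
for y in(-.305,-.309,-.313):print(y,'foot',proj(c,[.4785,y+.0075,.01]).round(1),'base ctr',proj(c,[.4785,y,.01]).round(1),'tip',proj(c,[.4785,y,.076]).round(1))
im=cv2.imread('pics/w5.png');h=cv2.cvtColor(im,cv2.COLOR_BGR2HSV);m=cv2.inRange(h,(100,100,30),(125,255,255))
for r in range(170,235,6):
    x=np.where(m[r,200:440])[0]
    if len(x):print(r,x.min()+200,x.max()+200)
print('bore', onz(c,(220+343/3.5,180+350/3.5),.0983+.0185).round(4))
# bottom of bore visible lower: far edge
s=cam('side')
print('side: tip',proj(s,[.4785,-.309,.076]),proj(s,[.4785,-.314,.076]),'foot',proj(s,[.4785,-.309,.01]),proj(s,[.4785,-.314,.01]))
print('side bore top meas ->',onz(s,(220+293/3,200+312/3),.1168).round(4))
print('side post foot front meas ->',onz(s,(220+295/3,200+438/3),.01).round(4))
im=cv2.imread('pics/side0.png')[280:390,260:380];cv2.imwrite('pics/side0b.png',cv2.resize(im,None,fx=5,fy=5,interpolation=2))
E
```

```text
-0.305 foot [317.5 189.2] base ctr [317.6 198.8] tip [317.6 230.2]
-0.309 foot [317.5 194.4] base ctr [317.6 203.8] tip [317.6 236.9]
-0.313 foot [317.6 199.4] base ctr [317.6 208.8] tip [317.6 243.4]
170 280 355
176 275 359
182 272 363
188 270 365
194 268 367
200 267 367
206 267 368
212 268 366
218 270 365
bore [ 0.4787 -0.3127  0.1168]
side: tip [316.5076071  316.58403525] [317.30627509 319.37404131] foot [317.24938768 339.65472951] [318.00320587 342.39030061]
side bore top meas -> [ 0.4795 -0.315   0.1168]
side post foot front meas -> [ 0.4775 -0.3203  0.01  ]
```

View pics/side0b.png

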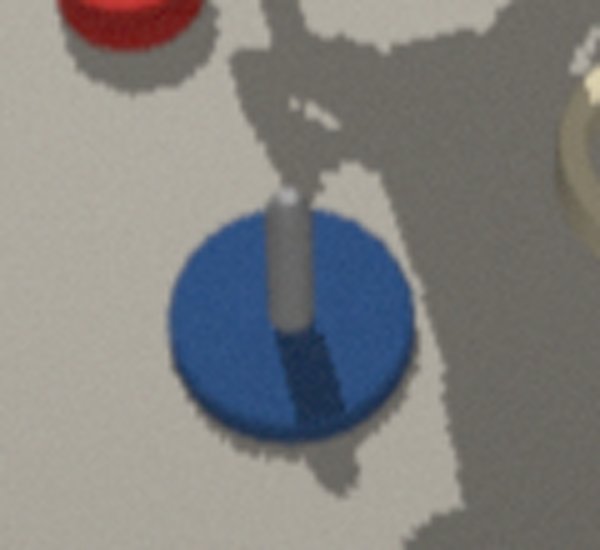

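Call:
send_rows(steps=[[[-0.0005,0.002,0],[0,0,0],-1],[[-0.0005,0.002,-0.005],[0,0,0],-1],[[-0.0005,0.002,-0.015],[0,0,0],-1],[[-0.0005,0.002,-0.025],[0,0,0],-1],[[-0.0005,0.002,-0.035],[0,0,0],-1],[[-0.0005,0.002,-0.045],[0,0,0],-1],[[-0.0005,0.002,-0.055],[0,0,0],-1],[[-0.0005,0.002,-0.065],[0,0,0],-1],[[-0.0005,0.002,-0.072],[0,0,0],-1],[[-0.0005,0.002,-0.078],[0,0,0],-1],[[-0.0005,0.002,-0.08],[0,0,0],-1],[[-0.0005,0.002,-0.08],[0,0,0],-1],[[-0.0005,0.002,-0.08],[0,0,0],-1]])

```text
time_s: 7.45
eef_pos: [0.4786, -0.3101, 0.0175]
tool_rot: [0.815, 1.57, -0.756]
ft_force: [-0.5, 0.2, -1.1]
gripper_width: 0.0587
```

```bash
python3 look.py w6; python3 - <<'E'
from h import *
a=cv2.imread('pics/w6.png')[180:350,220:420];a=cv2.resize(a,None,fx=2,fy=2)
b=get_image('side')[200:400,220:420,::-1];b=cv2.resize(b,None,fx=1.7,fy=1.7)
cv2.imwrite('pics/c6.png',np.hstack([a,b]))
E
```

```text
7.45 [ 0.4786 -0.3101  0.0175] [-0.5  0.2 -1.1] 0.0587
```

View pics/c6.png

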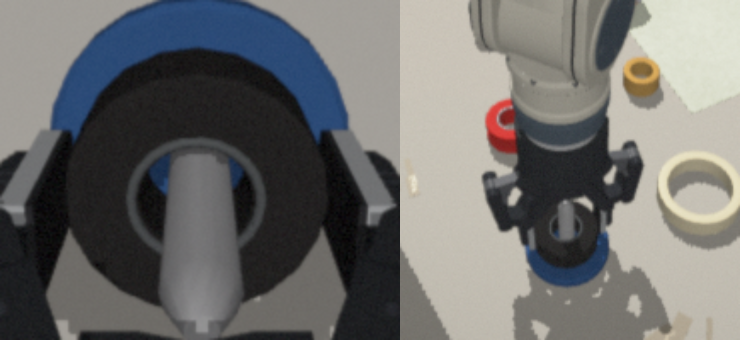

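Threaded: the post stands inside the bore, centred. Lower, release, and lift.

Call:
send_rows(steps=[[[0,0,-0.002],[0,0,0],-1],[[0,0,-0.0035],[0,0,0],-1],[[0,0,-0.0035],[0,0,0],-1],[[0,0,-0.0035],[0,0,0],1],[[0,0,-0.0035],[0,0,0],1],[[0,0,-0.0035],[0,0,0],1],[[0,0,-0.0035],[0,0,0],1],[[0,0,-0.0035],[0,0,0],1],[[0,0,-0.0035],[0,0,0],1],[[0,0,-0.0035],[0,0,0],1],[[0,0,0.01],[0,0,0],1],[[0,0,0.03],[0,0,0],1],[[0,0,0.06],[0,0,0],1],[[0,0,0.09],[0,0,0],1],[[0,0,0.12],[0,0,0],1],[[0,0,0.13],[0,0,0],1],[[0,0,0.13],[0,0,0],1]])

```text
time_s: 8.97
eef_pos: [0.4795, -0.3109, 0.1502]
tool_rot: [0.848, 1.566, -0.723]
ft_force: [0.4, 0.1, 0.1]
gripper_width: 0.0852
```

```bash
python3 look.py w7 .4786,-.310,.032; python3 - <<'E'
from h import *
a=cv2.imread('pics/w7.png');a=cv2.resize(a,(480,300))
b=get_image('side')[200:400,220:420,::-1];b=cv2.resize(b,(300,300))
cv2.imwrite('pics/c7.png',np.hstack([a,b]))
E
```

```text
8.9667 [ 0.4795 -0.3109  0.1502] [0.4 0.1 0.1] 0.0852
.4786,-.310,.032 [317.4 197. ]
```

View pics/c7.png

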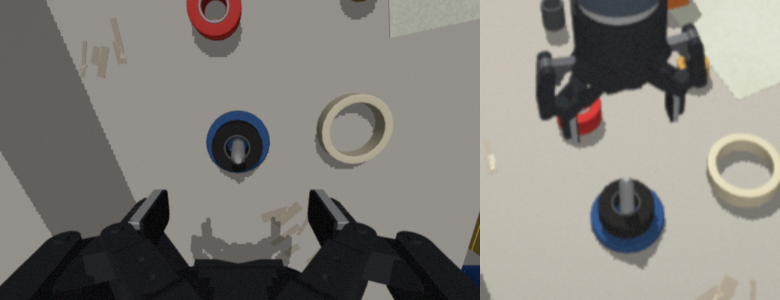

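Damper is flat on the blue base. On to the bearing, hovering first.

Call:
send_rows(steps=[[[-0.001,0.015,0],[0,0,0],1],[[-0.003,0.045,0],[0,0,0],1],[[-0.005,0.08,0],[0,0,0],1],[[-0.007,0.115,0],[0,0,0],1],[[-0.008,0.15,0],[0,0,0],1],[[-0.01,0.185,0],[0,0,0],1],[[-0.011,0.22,0],[0,0,0],1],[[-0.013,0.255,0],[0,0,0],1],[[-0.015,0.29,0],[0,0,0],1],[[-0.017,0.325,0],[0,0,0],1],[[-0.019,0.36,0],[0,0,0],1],[[-0.021,0.395,0],[0,0,0],1],[[-0.023,0.43,0],[0,0,0],1],[[-0.025,0.465,0],[0,0,0],1],[[-0.027,0.5,0],[0,0,0],1],[[-0.028,0.535,0],[0,0,0],1],[[-0.03,0.57,0],[0,0,0],1],[[-0.03,0.595,0],[0,0,0],1],[[-0.03,0.605,0],[0,0,0],1],[[-0.03,0.607,0],[0,0,0],1]])

```text
time_s: 10.73
eef_pos: [0.447, 0.2986, 0.1456]
tool_rot: [-1.214, 1.568, -2.782]
ft_force: [-0.6, -0.6, -0.3]
gripper_width: 0.0853
```

Call:
send_rows(steps=[[[0,0,-0.02],[0,0,0],1],[[0,0,-0.04],[0,0,0],1],[[0,0,-0.06],[0,0,0],1],[[0,0,-0.07],[0,0,0],1],[[0,0,-0.07],[0,0,0],1],[[0,0,-0.07],[0,0,0],1],[[0,0,-0.07],[0,0,0],1]])

```text
time_s: 11.32
eef_pos: [0.449, 0.2967, 0.0782]
tool_rot: [1.963, 1.57, 0.392]
ft_force: [0.3, 0.6, 0.5]
gripper_width: 0.0857
```

```bash
python3 look.py w8 .4493,.2978,.02
```

```text
11.3167 [0.449  0.2967 0.0782] [0.3 0.6 0.5] 0.0857
.4493,.2978,.02 [319.7 220.4]
```

View pics/w8.png

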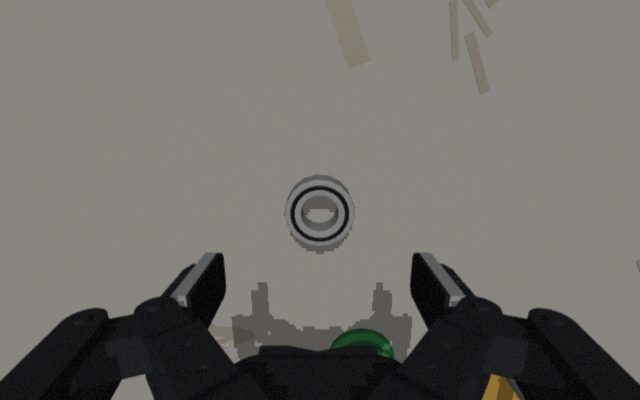

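Call:
send_rows(steps=[[[0,0.003,-0.02],[0,0,0],1],[[0,0.006,-0.04],[0,0,0],1],[[0,0.006,-0.055],[0,0,0],1],[[0,0.006,-0.067],[0,0,0],1],[[0,0.006,-0.073],[0,0,0],1],[[0,0.006,-0.077],[0,0,0],1],[[0,0.006,-0.077],[0,0,0],1],[[0,0.006,-0.077],[0,0,0],1]])

```text
time_s: 12.03
eef_pos: [0.4489, 0.3032, 0.001]
tool_rot: [2.008, 1.57, 0.438]
ft_force: [-0.3, -0.3, 0.5]
gripper_width: 0.0853
```

```bash
python3 look.py w9 .4493,.303,.02
```

```text
12.0333 [0.4489 0.3032 0.001 ] [-0.3 -0.3  0.5] 0.0853
.4493,.303,.02 [320.9 281. ]
```

View pics/w9.png

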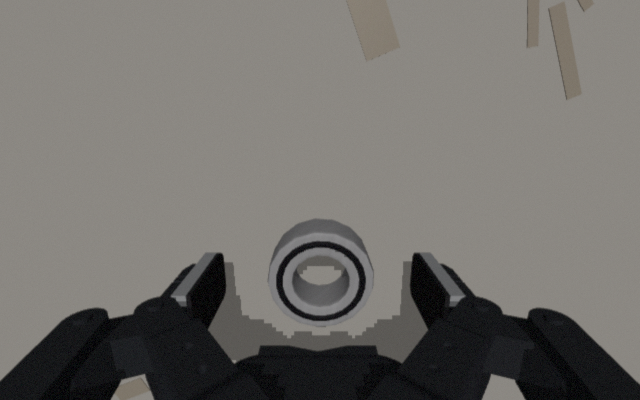

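Bearing centred at (320,281). Close and lift.

Call:
send_rows(steps=[[[0,0,0],[0,0,0],-1],[[0,0,0],[0,0,0],-1],[[0,0,0],[0,0,0],-1],[[0,0,0],[0,0,0],-1],[[0,0,0],[0,0,0],-1],[[0,0,0],[0,0,0],-1],[[0,0,0],[0,0,0],-1],[[0,0,0],[0,0,0],-1],[[0,0,0],[0,0,0],-1],[[0,0,0],[0,0,0],-1],[[0,0,0.01],[0,0,0],-1],[[0,0,0.03],[0,0,0],-1],[[0,0,0.06],[0,0,0],-1],[[0,0,0.09],[0,0,0],-1],[[0,0,0.12],[0,0,0],-1],[[0,0,0.14],[0,0,0],-1],[[0,0,0.15],[0,0,0],-1]], newtons=50)

```text
time_s: 13.5
eef_pos: [0.4491, 0.3034, 0.1536]
tool_rot: [2.021, 1.567, 0.45]
ft_force: [1.1, -0.2, -2.6]
gripper_width: 0.0465
```

```bash
python3 look.py w10
```

```text
13.5 [0.4491 0.3034 0.1536] [ 1.1 -0.2 -2.6] 0.0465
```

View pics/w10.png

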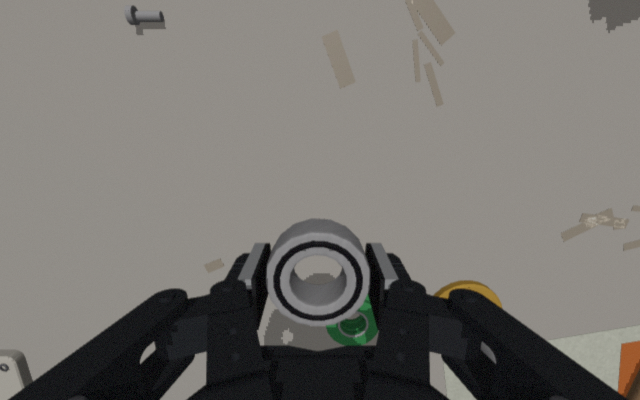

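Call:
send_rows(steps=[[[0.001,-0.015,0],[0,0,0],-1],[[0.003,-0.045,0],[0,0,0],-1],[[0.005,-0.08,0],[0,0,0],-1],[[0.007,-0.115,0],[0,0,0],-1],[[0.008,-0.15,0],[0,0,0],-1],[[0.01,-0.185,0],[0,0,0],-1],[[0.011,-0.22,0],[0,0,0],-1],[[0.013,-0.255,0],[0,0,0],-1],[[0.015,-0.29,0],[0,0,0],-1],[[0.017,-0.325,0],[0,0,0],-1],[[0.019,-0.36,0],[0,0,0],-1],[[0.021,-0.395,0],[0,0,0],-1],[[0.023,-0.43,0],[0,0,0],-1],[[0.025,-0.465,0],[0,0,0],-1],[[0.027,-0.5,0],[0,0,0],-1],[[0.028,-0.535,0],[0,0,0],-1],[[0.0295,-0.57,0],[0,0,0],-1],[[0.0295,-0.6,0],[0,0,0],-1],[[0.0295,-0.61,0],[0,0,0],-1],[[0.0295,-0.6135,0],[0,0,0],-1]])

```text
time_s: 15.22
eef_pos: [0.4772, -0.3121, 0.1485]
tool_rot: [-2.247, 1.568, 2.463]
ft_force: [-0.4, 0.7, -3.2]
gripper_width: 0.0466
```

Call:
send_rows(steps=[[[0,0,-0.02],[0,0,0],-1],[[0,0,-0.035],[0,0,0],-1],[[0,0,-0.045],[0,0,0],-1],[[0,0,-0.045],[0,0,0],-1],[[0,0,-0.045],[0,0,0],-1],[[0,0,-0.045],[0,0,0],-1]])

```text
time_s: 15.72
eef_pos: [0.4784, -0.3101, 0.106]
tool_rot: [0.931, 1.57, -0.64]
ft_force: [-0.3, -0.1, -2.0]
gripper_width: 0.0462
```

```bash
cat > duo.py <<'E'
from h import *
import sys
st=state();a=get_image('wrist');s=get_image('side')
c=cam('wrist',st);np.save('pics/cam.npy',np.array([*c[1],c[2]]))
save(sys.argv[1]+'w',a);save(sys.argv[1]+'s',s)
print(st['time_s'],st['eef_pos'].round(4),st['ft_force'].round(1),round(st['gripper_width'],4))
x,y=int(sys.argv[2]),int(sys.argv[3])
a=cv2.resize(a[150:350,200:440],(480,400));b=cv2.resize(s[y:y+125,x:x+100],(320,400),interpolation=2)
save(sys.argv[1],np.hstack([a,b]))
E
python3 duo.py d11 270 260
```

```text
15.7167 [ 0.4784 -0.3101  0.106 ] [-0.3 -0.1 -2. ] 0.0462
```

View pics/d11.png

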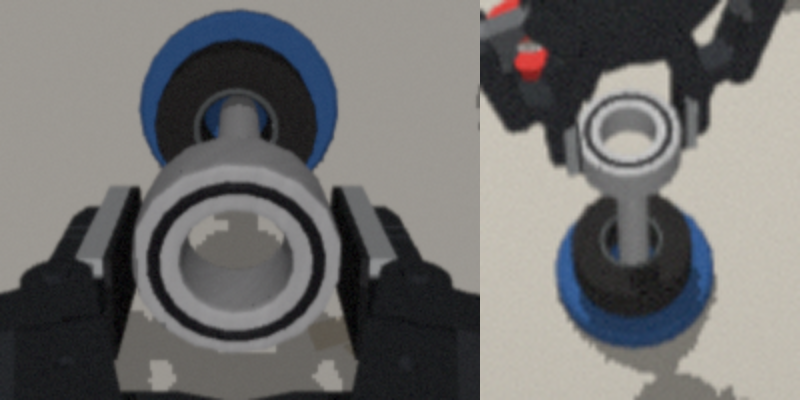

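Aligned with the post. Lower over it.

Call:
send_rows(steps=[[[0,0,-0.01],[0,0,0],-1],[[0,0,-0.02],[0,0,0],-1],[[0,0,-0.028],[0,0,0],-1],[[0,0,-0.036],[0,0,0],-1],[[0,0,-0.044],[0,0,0],-1],[[0,0,-0.052],[0,0,0],-1],[[0,0,-0.06],[0,0,0],-1],[[0,0,-0.066],[0,0,0],-1],[[0,0,-0.069],[0,0,0],-1],[[0,0,-0.069],[0,0,0],-1],[[0,0,-0.069],[0,0,0],-1]])

```text
time_s: 16.73
eef_pos: [0.4781, -0.3106, 0.0363]
tool_rot: [-1.781, 1.571, 2.931]
ft_force: [0.3, 0.1, -2.2]
gripper_width: 0.0464
```

```bash
python3 duo.py d12 270 260
```

```text
16.7333 [ 0.4781 -0.3106  0.0363] [ 0.3  0.1 -2.2] 0.0464
```

View pics/d12.png

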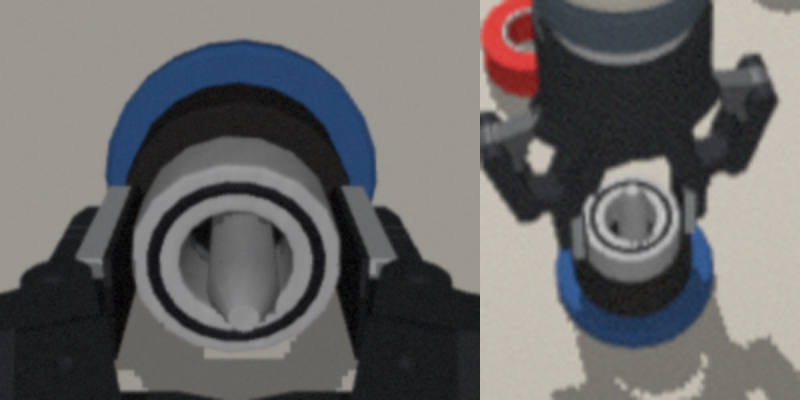

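Call:
send_rows(steps=[[[0,0,-0.002],[0,0,0],-1],[[0,0,-0.003],[0,0,0],-1],[[0,0,-0.003],[0,0,0],-1],[[0,0,-0.003],[0,0,0],1],[[0,0,-0.003],[0,0,0],1],[[0,0,-0.003],[0,0,0],1],[[0,0,-0.003],[0,0,0],1],[[0,0,-0.003],[0,0,0],1],[[0,0,-0.003],[0,0,0],1],[[0,0,-0.003],[0,0,0],1],[[0,0,0.01],[0,0,0],1],[[0,0,0.03],[0,0,0],1],[[0,0,0.06],[0,0,0],1],[[-0.004,0.02,0.085],[0,0,0],1],[[-0.008,0.05,0.085],[0,0,0],1],[[-0.014,0.085,0.085],[0,0,0],1],[[-0.02,0.115,0.085],[0,0,0],1],[[-0.024,0.135,0.075],[0,0,0],1],[[-0.024,0.142,0.06],[0,0,0],1],[[-0.024,0.142,0.05],[0,0,0],1]])

```text
time_s: 18.5
eef_pos: [0.4535, -0.1665, 0.0859]
tool_rot: [2.224, 1.571, 0.656]
ft_force: [-0.9, 0.2, -0.7]
gripper_width: 0.0856
```

Call:
send_rows(steps=[[[0,0,0],[0,0,0],1],[[0,0,0],[0,0,0],1],[[0,0,0],[0,0,0],1]])

```text
time_s: 18.75
eef_pos: [0.4543, -0.169, 0.0868]
tool_rot: [0.968, 1.57, -0.604]
ft_force: [-0.4, -1.0, 0.2]
gripper_width: 0.0853
```

```bash
python3 duo.py d13 260 250; python3 - <<'E'
from meas import *
c=wc();im=cv2.imread('pics/d13w.png')
h=cv2.cvtColor(im,cv2.COLOR_BGR2HSV);h[...,0]=(h[...,0].astype(int)+90)%180;im=cv2.cvtColor(h,cv2.COLOR_HSV2BGR)
sil(im,(80,120,50),(100,255,255),(318,210),70,.013,c)
E
```

```text
18.75 [ 0.4543 -0.169   0.0868] [-0.4 -1.   0.2] 0.0853
uv [318.9 209.9] bbox (280, 169, 80, 82) xyz [ 0.4542 -0.1655  0.013 ] width 0.0579
```

View pics/d13w.png

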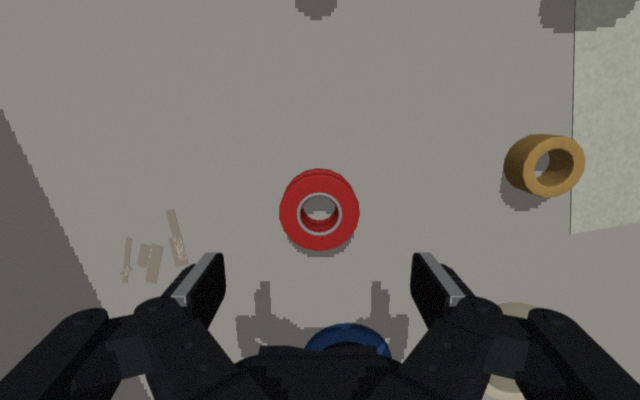

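View pics/d13.png

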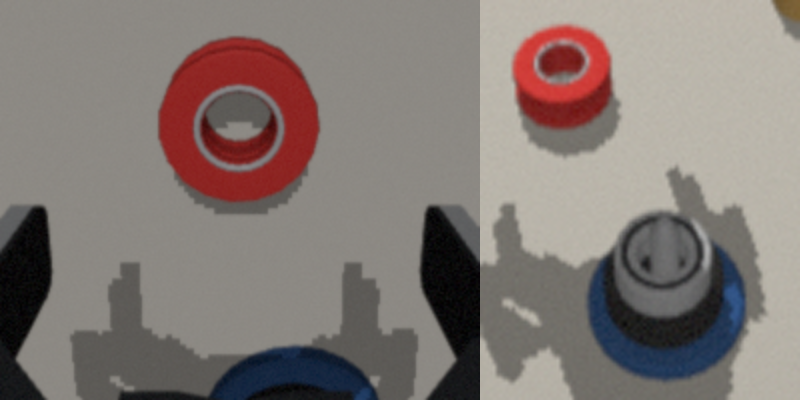

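Red pulley is at (0.454,−0.1655), width check 57.9 vs 56 mm. Bearing looks flat on the damper. Descend, grip, and lift.

Call:
send_rows(steps=[[[0,0.004,-0.02],[0,0,0],1],[[0,0.004,-0.045],[0,0,0],1],[[0,0.004,-0.065],[0,0,0],1],[[0,0.004,-0.078],[0,0,0],1],[[0,0.004,-0.084],[0,0,0],1],[[0,0.004,-0.087],[0,0,0],1],[[0,0.004,-0.087],[0,0,0],1],[[0,0.004,-0.087],[0,0,0],1]])

```text
time_s: 19.52
eef_pos: [0.4545, -0.1649, 0.0]
tool_rot: [1.065, 1.57, -0.506]
ft_force: [0.1, 0.2, 0.4]
gripper_width: 0.0854
```

```bash
python3 duo.py d14 260 250;python3 look.py w14 .4542,-.165,.026
```

```text
19.5167 [ 0.4545 -0.1649  0.    ] [0.1 0.2 0.4] 0.0854
19.6167 [ 4.546e-01 -1.649e-01  2.000e-04] [-0.3 -0.5  0.4] 0.0853
.4542,-.165,.026 [319.3 289.4]
```

View pics/d14w.png

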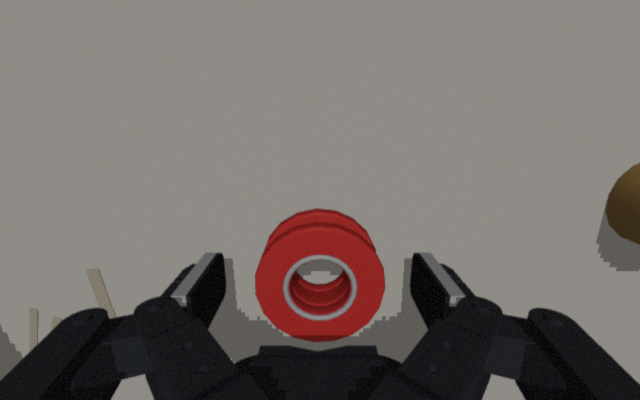

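Bore at (320,286), about 1 mm off; nudge, grip, lift.

Call:
send_rows(steps=[[[0,0.001,0],[0,0,0],1],[[0,0.001,0],[0,0,0],-1],[[0,0.001,0],[0,0,0],-1],[[0,0.001,0],[0,0,0],-1],[[0,0.001,0],[0,0,0],-1],[[0,0.001,0],[0,0,0],-1],[[0,0.001,0],[0,0,0],-1],[[0,0.001,0],[0,0,0],-1],[[0,0.001,0],[0,0,0],-1],[[0,0.001,0],[0,0,0],-1],[[0,0.001,0.01],[0,0,0],-1],[[0,0.001,0.03],[0,0,0],-1],[[0,0.001,0.06],[0,0,0],-1],[[0,0.001,0.09],[0,0,0],-1],[[0,0.001,0.115],[0,0,0],-1],[[0,0.001,0.12],[0,0,0],-1],[[0,0.001,0.12],[0,0,0],-1]], newtons=40)

```text
time_s: 21.08
eef_pos: [0.4548, -0.1639, 0.1207]
tool_rot: [1.049, 1.568, -0.522]
ft_force: [-0.2, 0.1, -2.1]
gripper_width: 0.0539
```

Call:
send_rows(steps=[[[0.002,-0.015,0],[0,0,0],-1],[[0.007,-0.045,0],[0,0,0],-1],[[0.013,-0.08,0],[0,0,0],-1],[[0.018,-0.11,0],[0,0,0],-1],[[0.023,-0.135,0],[0,0,0],-1],[[0.024,-0.146,0],[0,0,0],-1],[[0.024,-0.146,0],[0,0,0],-1],[[0.024,-0.146,0],[0,0,0],-1],[[0.024,-0.146,-0.01],[0,0,0],-1],[[0.024,-0.146,-0.01],[0,0,0],-1],[[0.024,-0.146,-0.01],[0,0,0],-1]])

```text
time_s: 22.0
eef_pos: [0.4775, -0.3081, 0.1085]
tool_rot: [-2.344, 1.569, 2.369]
ft_force: [-0.6, 0.4, 0.2]
gripper_width: 0.054
```

```bash
python3 duo.py d15 270 250
```

```text
22.0 [ 0.4775 -0.3081  0.1085] [-0.6  0.4  0.2] 0.054
```

View pics/d15.png

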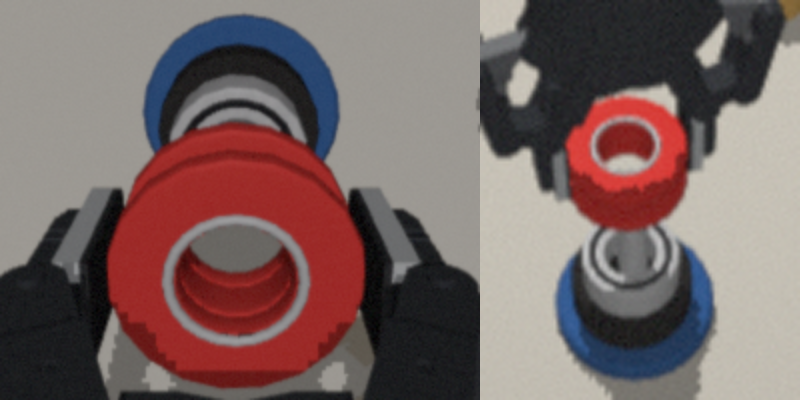

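Call:
send_rows(steps=[[[0.0007,-0.002,0],[0,0,0],-1],[[0.0007,-0.002,-0.008],[0,0,0],-1],[[0.0007,-0.002,-0.016],[0,0,0],-1],[[0.0007,-0.002,-0.024],[0,0,0],-1],[[0.0007,-0.002,-0.032],[0,0,0],-1],[[0.0007,-0.002,-0.04],[0,0,0],-1],[[0.0007,-0.002,-0.047],[0,0,0],-1],[[0.0007,-0.002,-0.052],[0,0,0],-1],[[0.0007,-0.002,-0.052],[0,0,0],-1],[[0.0007,-0.002,-0.052],[0,0,0],-1]])

```text
time_s: 22.93
eef_pos: [0.4786, -0.3115, 0.057]
tool_rot: [-2.278, 1.57, 2.435]
ft_force: [0.3, 0.1, -2.4]
gripper_width: 0.0539
```

```bash
python3 duo.py d16 270 260
```

```text
22.9333 [ 0.4786 -0.3115  0.057 ] [ 0.3  0.1 -2.4] 0.0539
```

View pics/d16.png

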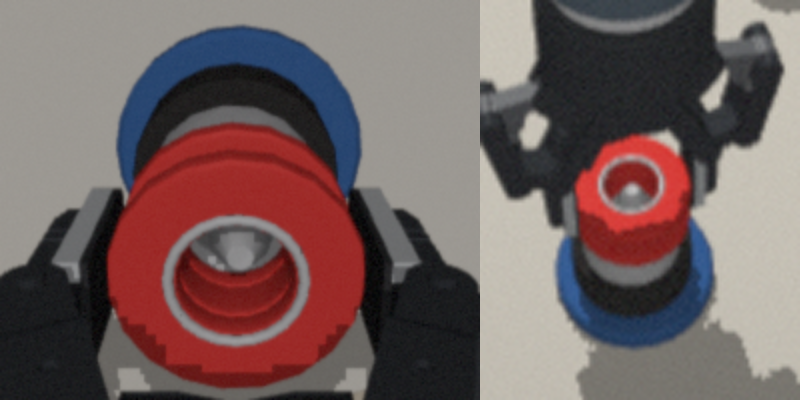

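Post tip is inside the pulley bore. Seat, release, and go to the collar.

Call:
send_rows(steps=[[[0,0.001,-0.002],[0,0,0],-1],[[0,0.001,-0.004],[0,0,0],-1],[[0,0.001,-0.0045],[0,0,0],-1],[[0,0.001,-0.0045],[0,0,0],-1],[[0,0.001,-0.0045],[0,0,0],1],[[0,0.001,-0.0045],[0,0,0],1],[[0,0.001,-0.0045],[0,0,0],1],[[0,0.001,-0.0045],[0,0,0],1],[[0,0.001,-0.0045],[0,0,0],1],[[0,0.001,-0.0045],[0,0,0],1],[[0,0.001,-0.0045],[0,0,0],1],[[0,0.001,0.01],[0,0,0],1],[[0,0.001,0.03],[0,0,0],1],[[0,0.001,0.06],[0,0,0],1],[[0.015,0.02,0.075],[0,0,0],1],[[0.035,0.047,0.075],[0,0,0],1],[[0.06,0.08,0.075],[0,0,0],1],[[0.085,0.113,0.07],[0,0,0],1],[[0.11,0.146,0.06],[0,0,0],1],[[0.13,0.172,0.05],[0,0,0],1]])

```text
time_s: 24.7
eef_pos: [0.6102, -0.1373, 0.1075]
tool_rot: [1.428, 1.569, -0.142]
ft_force: [-0.1, -0.8, -0.5]
gripper_width: 0.0858
```

Call:
send_rows(steps=[[[0.002,0.003,-0.02],[0,0,0],1],[[0.002,0.003,-0.02],[0,0,0],1],[[0.002,0.003,-0.02],[0,0,0],1],[[0.002,0.003,-0.02],[0,0,0],1],[[0.002,0.003,-0.02],[0,0,0],1]])

```text
time_s: 25.12
eef_pos: [0.6106, -0.1378, 0.0885]
tool_rot: [1.085, 1.569, -0.487]
ft_force: [-0.2, -0.8, -0.2]
gripper_width: 0.0854
```

```bash
python3 duo.py d17 270 250; python3 - <<'E'
from meas import *
c=wc();im=cv2.imread('pics/d17w.png')
sil(im,(10,90,40),(28,255,255),(318,210),60,.012,c)
E
```

```text
25.1167 [ 0.6106 -0.1378  0.0885] [-0.2 -0.8 -0.2] 0.0854
uv [318.1 208.1] bbox (289, 177, 59, 62) xyz [ 0.61   -0.1337  0.012 ] width 0.0431
```

View pics/d17w.png

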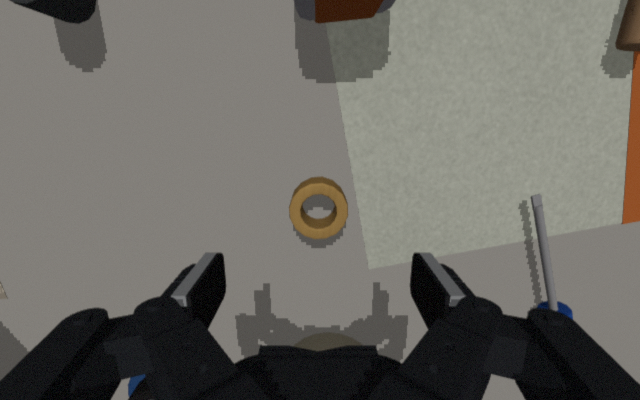

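View pics/d17.png

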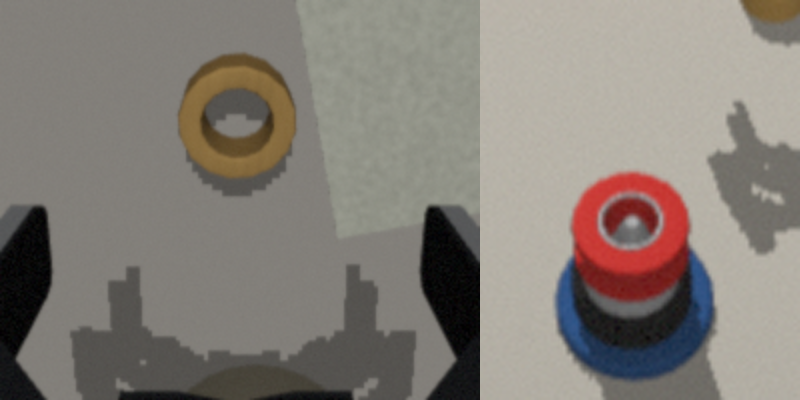

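Blue stack complete and flat. Collar at (0.610,−0.133), 43 mm vs 42 mm. Descend.

Call:
send_rows(steps=[[[-0.0005,0.005,-0.02],[0,0,0],1],[[-0.0005,0.005,-0.045],[0,0,0],1],[[-0.0005,0.005,-0.065],[0,0,0],1],[[-0.0005,0.005,-0.078],[0,0,0],1],[[-0.0005,0.005,-0.084],[0,0,0],1],[[-0.0005,0.005,-0.087],[0,0,0],1],[[-0.0005,0.005,-0.087],[0,0,0],1],[[-0.0005,0.005,-0.087],[0,0,0],1]])

```text
time_s: 25.88
eef_pos: [0.6107, -0.132, 0.0013]
tool_rot: [1.203, 1.569, -0.368]
ft_force: [0.0, 0.1, 0.6]
gripper_width: 0.0852
```

```bash
python3 look.py w18 .610,-.133,.024
```

```text
25.8833 [ 0.6107 -0.132   0.0013] [0.  0.1 0.6] 0.0852
.610,-.133,.024 [318.5 287.3]
```

View pics/w18.png

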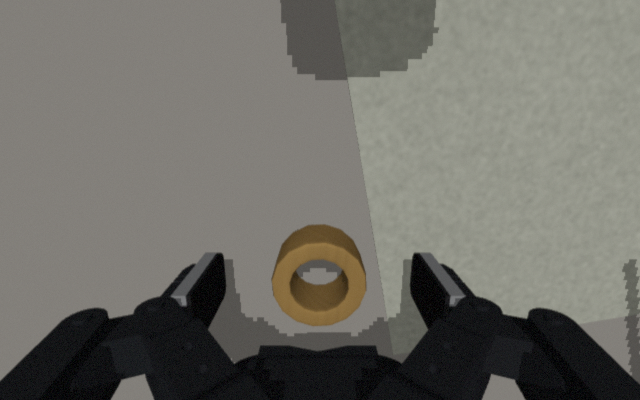

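Call:
send_rows(steps=[[[0,0,0],[0,0,0],-1],[[0,0,0],[0,0,0],-1],[[0,0,0],[0,0,0],-1],[[0,0,0],[0,0,0],-1],[[0,0,0],[0,0,0],-1],[[0,0,0],[0,0,0],-1],[[0,0,0],[0,0,0],-1],[[0,0,0],[0,0,0],-1],[[0,0,0],[0,0,0],-1],[[0,0,0],[0,0,0],-1],[[0,0,0],[0,0,0],-1],[[0,0,0.01],[0,0,0],-1],[[0,0,0.03],[0,0,0],-1],[[0,0,0.06],[0,0,0],-1],[[0,0,0.09],[0,0,0],-1],[[0,0,0.12],[0,0,0],-1],[[0,0,0.135],[0,0,0],-1],[[0,0,0.135],[0,0,0],-1]], newtons=50)

```text
time_s: 27.43
eef_pos: [0.6117, -0.132, 0.1399]
tool_rot: [1.225, 1.564, -0.346]
ft_force: [0.2, -0.6, -2.2]
gripper_width: 0.0407
```

Call:
send_rows(steps=[[[0,0.015,0],[0,0,0],-1],[[0,0.045,0],[0,0,0],-1],[[0,0.08,0],[0,0,0],-1],[[0,0.115,0],[0,0,0],-1],[[0,0.15,0],[0,0,0],-1],[[-0.001,0.185,0],[0,0,0],-1],[[-0.002,0.215,0],[0,0,0],-1],[[-0.003,0.232,0],[0,0,0],-1],[[-0.003,0.237,0],[0,0,0],-1],[[-0.003,0.237,0],[0,0,0],-1],[[-0.003,0.237,0],[0,0,0],-1],[[-0.003,0.237,0],[0,0,0],-1]])

```text
time_s: 28.43
eef_pos: [0.607, 0.1047, 0.1346]
tool_rot: [-1.299, 1.57, -2.871]
ft_force: [0.3, 0.0, -2.2]
gripper_width: 0.0403
```

```bash
python3 duo.py d19 270 80; python3 - <<'E'
from meas import *
c=wc();im=cv2.imread('pics/d19w.png')
print(proj(c,[.607,.165,.01]),proj(c,[.607,.165,.076]))
u=proj(c,[.607,.165,.01]).astype(int)
sil(im,(15,120,50),(28,255,255),tuple(int(v) for v in u),60,.005,c)
E
```

```text
28.4333 [0.607  0.1047 0.1346] [ 0.3  0.  -2.2] 0.0403
[319.16176848 126.14550515] [319.44910701 130.70576083]
uv [318.1 124.8] bbox (271, 77, 95, 97) xyz [0.6062 0.1659 0.005 ] width 0.0802
```

View pics/d19w.png

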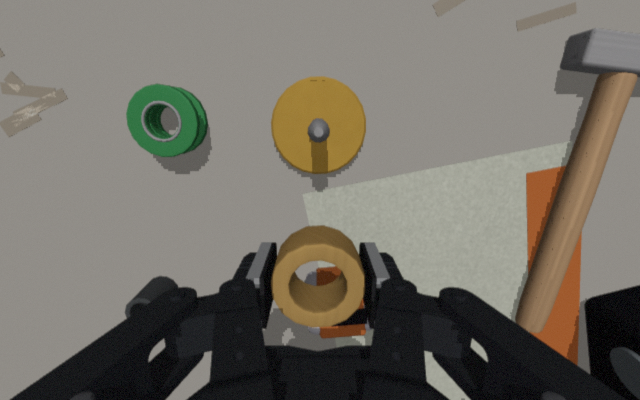

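Yellow stand at (0.606,0.1655), 80 mm wide as given; collar bore at (318,285). Move over it.

Call:
send_rows(steps=[[[0,0.015,0],[0,0,0],-1],[[0,0.035,-0.01],[0,0,0],-1],[[-0.0005,0.052,-0.02],[0,0,0],-1],[[-0.0005,0.06,-0.03],[0,0,0],-1],[[-0.0005,0.0605,-0.032],[0,0,0],-1],[[-0.0005,0.0605,-0.032],[0,0,0],-1],[[-0.0005,0.0605,-0.032],[0,0,0],-1],[[-0.0005,0.0605,-0.032],[0,0,0],-1]])

```text
time_s: 29.2
eef_pos: [0.6071, 0.1652, 0.1039]
tool_rot: [1.476, 1.57, -0.096]
ft_force: [0.7, 0.2, -1.6]
gripper_width: 0.0406
```

```bash
python3 duo.py d20 270 70
```

```text
29.2 [0.6071 0.1652 0.1039] [ 0.7  0.2 -1.6] 0.0406
```

View pics/d20.png

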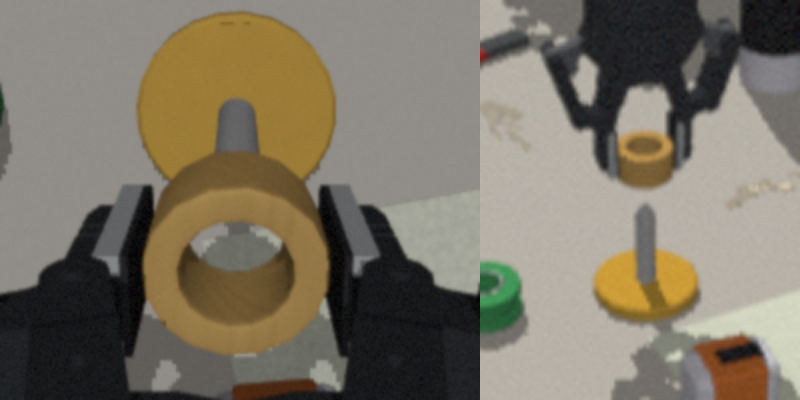

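Call:
send_rows(steps=[[[0,0,-0.01],[0,0,0],-1],[[0,0,-0.02],[0,0,0],-1],[[0,0,-0.03],[0,0,0],-1],[[0,0,-0.04],[0,0,0],-1],[[0,0,-0.05],[0,0,0],-1],[[0,0,-0.06],[0,0,0],-1],[[0,0,-0.07],[0,0,0],-1],[[0,0,-0.08],[0,0,0],-1],[[0,0,-0.086],[0,0,0],-1],[[0,0,-0.088],[0,0,0],-1],[[0,0,-0.088],[0,0,0],-1],[[0,0,-0.088],[0,0,0],-1]])

```text
time_s: 30.3
eef_pos: [0.6069, 0.166, 0.0155]
tool_rot: [1.648, 1.57, 0.077]
ft_force: [0.7, -0.1, -1.2]
gripper_width: 0.0403
```

```bash
python3 duo.py d21 270 70
```

```text
30.3 [0.6069 0.166  0.0155] [ 0.7 -0.1 -1.2] 0.0403
```

View pics/d21.png

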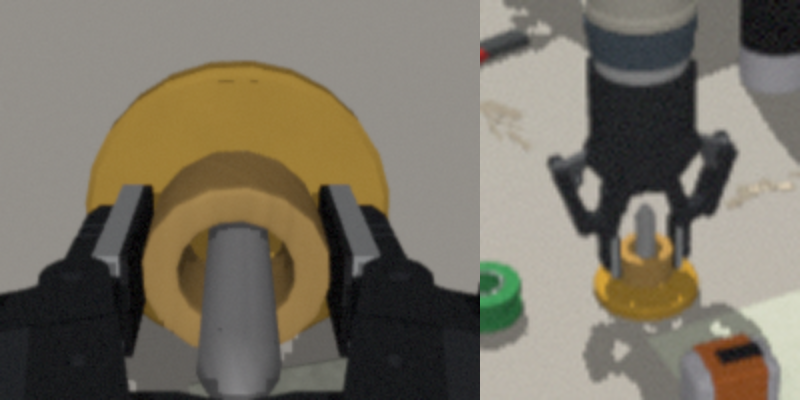

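Call:
send_rows(steps=[[[0,0,-0.002],[0,0,0],-1],[[0,0,-0.004],[0,0,0],-1],[[0,0,-0.004],[0,0,0],-1],[[0,0,-0.004],[0,0,0],1],[[0,0,-0.004],[0,0,0],1],[[0,0,-0.004],[0,0,0],1],[[0,0,-0.004],[0,0,0],1],[[0,0,-0.004],[0,0,0],1],[[0,0,-0.004],[0,0,0],1],[[0,0,-0.004],[0,0,0],1],[[0,0,-0.004],[0,0,0],1],[[0,0,0.01],[0,0,0],1],[[0,0,0.03],[0,0,0],1],[[0,0,0.06],[0,0,0],1],[[0,0,0.09],[0,0,0],1],[[-0.02,0,0.11],[0,0,0],1],[[-0.05,0.001,0.11],[0,0,0],1],[[-0.085,0.002,0.1],[0,0,0],1],[[-0.11,0.002,0.09],[0,0,0],1],[[-0.122,0.002,0.075],[0,0,0],1]])

```text
time_s: 32.07
eef_pos: [0.4819, 0.1681, 0.091]
tool_rot: [1.86, 1.57, 0.29]
ft_force: [1.2, -0.3, 0.8]
gripper_width: 0.0851
```

Call:
send_rows(steps=[[[0,0,0],[0,0,0],1],[[0,0,0],[0,0,0],1],[[0,0,0],[0,0,0],1],[[0,0,0],[0,0,0],1]])

```text
time_s: 32.4
eef_pos: [0.4863, 0.168, 0.091]
tool_rot: [1.718, 1.569, 0.147]
ft_force: [0.2, 0.2, 0.5]
gripper_width: 0.0852
```

```bash
python3 duo.py d22 270 70; python3 - <<'E'
from meas import *
c=wc();im=cv2.imread('pics/d22w.png')
sil(im,(55,80,30),(90,255,255),(318,210),75,.013,c)
E
```

```text
32.4 [0.4863 0.168  0.091 ] [0.2 0.2 0.5] 0.0852
uv [315.9 212.3] bbox (278, 172, 77, 80) xyz [0.484  0.1685 0.013 ] width 0.0569
```

View pics/d22w.png

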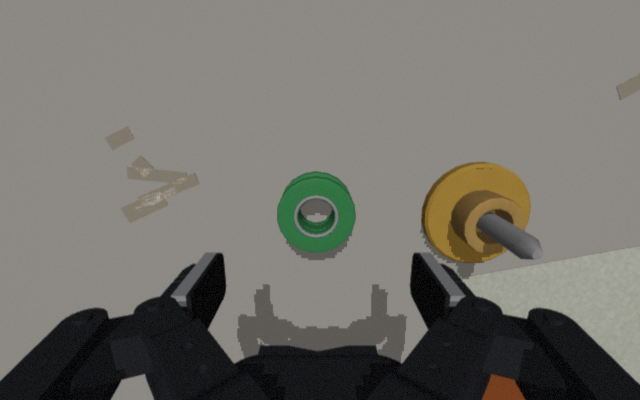

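View pics/d22.png

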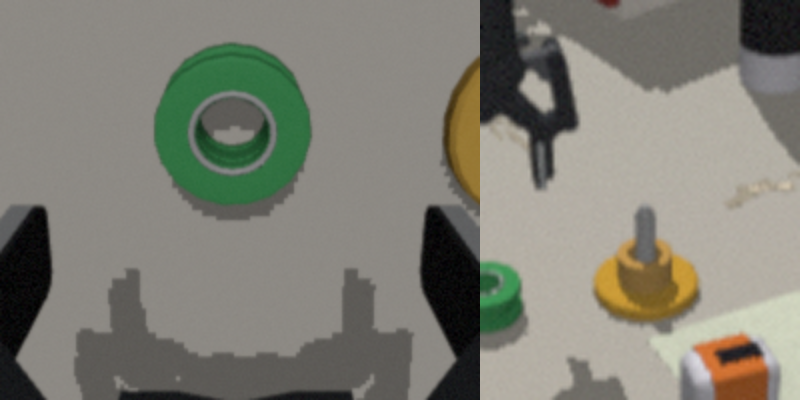

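Collar seated flat. Green pulley at (0.484,0.169), 57 mm vs 56 mm. Descend.

Call:
send_rows(steps=[[[-0.002,0.001,-0.02],[0,0,0],1],[[-0.002,0.001,-0.045],[0,0,0],1],[[-0.002,0.001,-0.065],[0,0,0],1],[[-0.002,0.001,-0.08],[0,0,0],1],[[-0.002,0.001,-0.088],[0,0,0],1],[[-0.002,0.001,-0.091],[0,0,0],1],[[-0.002,0.001,-0.091],[0,0,0],1],[[-0.002,0.001,-0.091],[0,0,0],1]])

```text
time_s: 33.17
eef_pos: [0.4833, 0.1691, -0.0001]
tool_rot: [1.769, 1.57, 0.198]
ft_force: [0.4, 0.3, 0.5]
gripper_width: 0.0856
```

```bash
python3 look.py w23 .484,.169,.026
```

```text
33.1667 [ 4.833e-01  1.691e-01 -1.000e-04] [0.4 0.3 0.5] 0.0856
.484,.169,.026 [321.7 289.6]
```

View pics/w23.png

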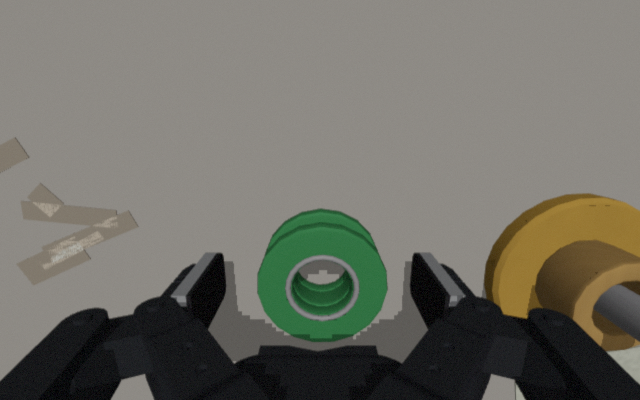

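Call:
send_rows(steps=[[[0.0005,0.001,0],[0,0,0],1],[[0.0005,0.001,0],[0,0,0],-1],[[0.0005,0.001,0],[0,0,0],-1],[[0.0005,0.001,0],[0,0,0],-1],[[0.0005,0.001,0],[0,0,0],-1],[[0.0005,0.001,0],[0,0,0],-1],[[0.0005,0.001,0],[0,0,0],-1],[[0.0005,0.001,0],[0,0,0],-1],[[0.0005,0.001,0],[0,0,0],-1],[[0.0005,0.001,0],[0,0,0],-1],[[0.0005,0.001,0.01],[0,0,0],-1],[[0.0005,0.001,0.03],[0,0,0],-1],[[0.0005,0.001,0.06],[0,0,0],-1],[[0.0005,0.001,0.09],[0,0,0],-1],[[0.0005,0.001,0.115],[0,0,0],-1],[[0.0005,0.001,0.12],[0,0,0],-1],[[0.0005,0.001,0.12],[0,0,0],-1]], newtons=40)

```text
time_s: 34.63
eef_pos: [0.4841, 0.1702, 0.1209]
tool_rot: [1.752, 1.567, 0.181]
ft_force: [-1.0, -0.5, -1.4]
gripper_width: 0.054
```

Call:
send_rows(steps=[[[0.012,0,0],[0,0,0],-1],[[0.035,-0.001,0],[0,0,0],-1],[[0.065,-0.002,0],[0,0,0],-1],[[0.095,-0.003,0],[0,0,0],-1],[[0.117,-0.004,0],[0,0,0],-1],[[0.123,-0.0045,0],[0,0,0],-1],[[0.123,-0.0045,-0.01],[0,0,0],-1],[[0.123,-0.0045,-0.01],[0,0,0],-1],[[0.123,-0.0045,-0.01],[0,0,0],-1],[[0.123,-0.0045,-0.01],[0,0,0],-1]])

```text
time_s: 35.47
eef_pos: [0.6049, 0.1656, 0.1089]
tool_rot: [-1.474, 1.569, -3.044]
ft_force: [0.2, -0.0, 0.2]
gripper_width: 0.0542
```

```bash
python3 duo.py d24 270 70
```

```text
35.4667 [0.6049 0.1656 0.1089] [ 0.2 -0.   0.2] 0.0542
```

View pics/d24.png

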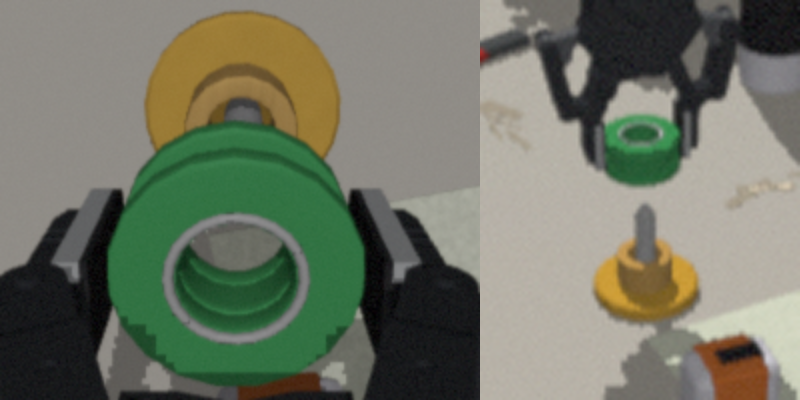

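Call:
send_rows(steps=[[[0.0017,0,0],[0,0,0],-1],[[0.0017,0,-0.008],[0,0,0],-1],[[0.0017,0,-0.018],[0,0,0],-1],[[0.0017,0,-0.028],[0,0,0],-1],[[0.0017,0,-0.038],[0,0,0],-1],[[0.0017,0,-0.048],[0,0,0],-1],[[0.0017,0,-0.058],[0,0,0],-1],[[0.0017,0,-0.066],[0,0,0],-1],[[0.0017,0,-0.071],[0,0,0],-1],[[0.0017,0,-0.071],[0,0,0],-1],[[0.0017,0,-0.071],[0,0,0],-1]])

```text
time_s: 36.48
eef_pos: [0.6079, 0.1655, 0.0381]
tool_rot: [-1.513, 1.57, -3.084]
ft_force: [-0.3, -0.0, -1.2]
gripper_width: 0.054
```

```bash
python3 duo.py d25 270 70
```

```text
36.4833 [0.6079 0.1655 0.0381] [-0.3 -0.  -1.2] 0.054
```

View pics/d25.png

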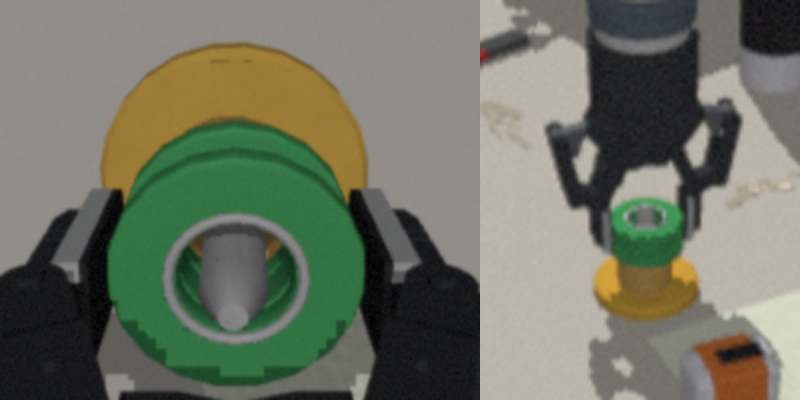

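Threaded. Seat, release, and retreat upward.

Call:
send_rows(steps=[[[-0.0005,0,-0.002],[0,0,0],-1],[[-0.0005,0,-0.004],[0,0,0],-1],[[-0.0005,0,-0.004],[0,0,0],-1],[[-0.0005,0,-0.004],[0,0,0],1],[[-0.0005,0,-0.004],[0,0,0],1],[[-0.0005,0,-0.004],[0,0,0],1],[[-0.0005,0,-0.004],[0,0,0],1],[[-0.0005,0,-0.004],[0,0,0],1],[[-0.0005,0,-0.004],[0,0,0],1],[[-0.0005,0,-0.004],[0,0,0],1],[[-0.0005,0,-0.004],[0,0,0],1],[[0,0,0.01],[0,0,0],1],[[0,0,0.03],[0,0,0],1],[[0,0,0.06],[0,0,0],1],[[0,0,0.09],[0,0,0],1],[[-0.02,-0.03,0.12],[0,0,0],1],[[-0.04,-0.06,0.15],[0,0,0],1],[[-0.06,-0.09,0.18],[0,0,0],1],[[-0.07,-0.11,0.2],[0,0,0],1],[[-0.07,-0.11,0.2],[0,0,0],1]])

```text
time_s: 38.25
eef_pos: [0.5372, 0.0525, 0.2437]
tool_rot: [1.357, 1.564, -0.216]
ft_force: [0.2, -0.3, 0.0]
gripper_width: 0.0857
```

```bash
python3 duo.py d26 270 70; python3 - <<'E'
from h import *
s=get_image('scene');save('sc26',s)
a=cv2.imread('pics/d26s.png')[100:370,220:430];b=s[100:360,230:500,::-1]
cv2.imwrite('pics/f26.png',np.hstack([cv2.resize(a,(400,514)),cv2.resize(b,(400,385+129))]))
# bystander movement: difference before/after near bystanders
for n,f,P in(('side','d26s',{'tape':(397,313,32),'measure':(348,190,22),'socket':(269,209,16)}),):
    A=cv2.imread(f'pics/{n}0.png',0).astype(int);B=cv2.imread(f'pics/{f}.png',0).astype(int)
    for k,(x,y,r) in P.items():
        pa=A[y-r:y+r,x-r:x+r].astype(np.float32);pb=B[y-r:y+r,x-r:x+r].astype(np.float32)
        print(k,cv2.phaseCorrelate(pa,pb,cv2.createHanningWindow(pa.shape[::-1],cv2.CV_32F)))
E
```

```text
38.25 [0.5372 0.0525 0.2437] [ 0.2 -0.3  0. ] 0.0857
tape ((-0.07076923105840649, 0.09449342241155279), 0.8026738329790533)
measure ((0.41106731464357793, 0.6219737073782241), 0.9415327828018754)
socket ((-0.06253905092486534, 0.4397943578617287), 0.9348145076073706)
```

View pics/f26.png

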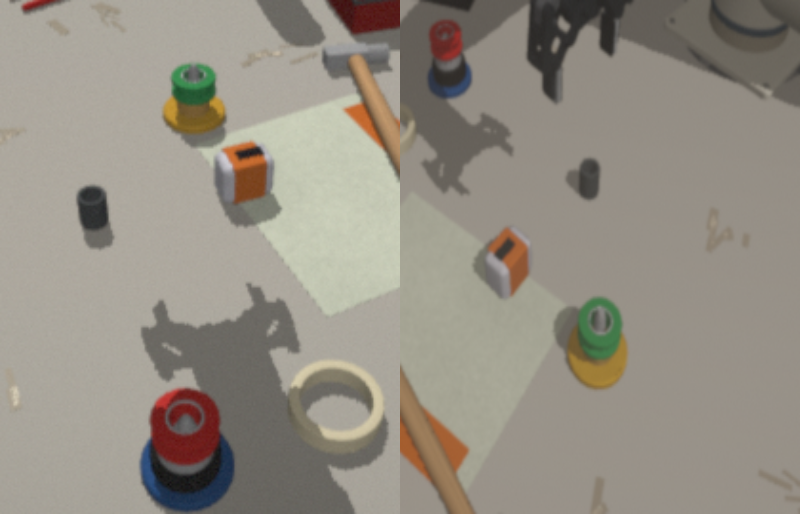

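View pics/d26w.png

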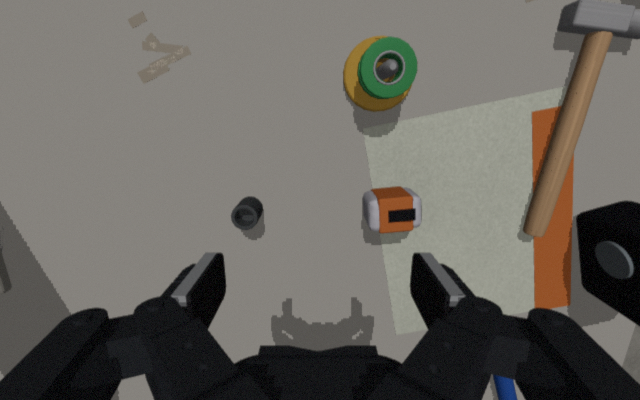

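```bash
python3 - <<'E'
from h import *
A=cv2.imread('pics/side0.png',0);B=cv2.imread('pics/d26s.png',0)
for k,(x,y,r) in {'measure':(348,190,22),'socket':(269,209,16)}.items():
    t=A[y-r:y+r,x-r:x+r];m=cv2.matchTemplate(B[y-r-5:y+r+5,x-r-5:x+r+5],t,cv2.TM_CCOEFF_NORMED);print(k,cv2.minMaxLoc(m)[1::2],'(5,5)=unmoved')
# tip flatness: red/green ring bores
A2=cv2.imread('pics/scene0.png',0);B2=cv2.imread('pics/sc26.png',0)
for k,(x,y,r) in {'measure':(303,232,20),'socket':(358,190,13),'tape':(222,166,22)}.items():
    t=A2[y-r:y+r,x-r:x+r];m=cv2.matchTemplate(B2[y-r-5:y+r+5,x-r-5:x+r+5],t,cv2.TM_CCOEFF_NORMED);print(k,cv2.minMaxLoc(m)[1::2])
sign_off()
E
```

```text
measure (0.9634990692138672, (5, 5)) (5,5)=unmoved
socket (0.9990777969360352, (5, 5)) (5,5)=unmoved
measure (0.9994950890541077, (5, 5))
socket (0.9996688961982727, (5, 5))
tape (0.8063540458679199, (5, 4))
the job is handed in; nothing more can be done
```

Both stacks are built and the job is handed in at about 38 s. On the blue stand, from the bottom, are the damper, the bearing and the red pulley. On the yellow stand are the brass collar and the green pulley.

**Placing:** Every part went over its post with only a few newtons at the wrist. The last scene, side and wrist pictures show both stacks upright and flat, with the arm raised clear and the gripper open.

**Bystanders:** The socket and tape measure matched their starting positions to the whole pixel in both fixed views. The tape roll matched in the side view (shift under 0.1 px). In the scene view it came out 1 px off with a weak match (0.81), probably because the arm's shadow had moved. A separate sub-pixel check in the side view gave 0.4–0.6 px for the tape measure and 0.4 px for the socket. The arm never went near any of them at working height.

**Measurement disagreement:** The fixed cameras and the wrist camera differed by 2–5 mm in y, for example −0.314 against −0.309 for the blue stand. I placed by the wrist camera, and the posts came out close to the centre of the bores.

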